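# Load the sample agitator and set it going

### The job

Load the sample agitator: back its wing nut off as far as it goes (the thread may be of either hand, so try gently both ways and feel which way it gives), swing the cover right open, and stand every specimen cup from the bench upright in the tub. Then swing the cover fully shut, do the nut up tight again, and last of all throw the speed lever into the notch with the white mark and let go. Leave the label roll and the timer where they are.

Things in the scene. Friction and masses are not known exactly. Their poses are not given: they have to be found in the camera images.
- tub_floor (a point): Agitator: white box fixed to the bench with an open steel tub, inside 112 mm (x) by 160 mm (y), walls 6 mm, rim 66 mm above the bench; outside 136 x 184 mm, plus the nut's bracket, 60 mm wide (x), reaching to y = -160 mm. This point: centre of the tub's inner floor, 10 mm above the bench, 56 mm below the rim. Axes: x away from the robot, y to its left (toward the cover's pivot end; the nut is beyond the -y end), z up. Cups may stand anywhere on this flat floor.
- nut_grip (a point): Wing nut on an upright stud, on the nut's axis (0, -131 mm from the tub centre), at the height to grip: 11 mm below the top of its wing. The wing is a black bar 64 mm long (this point's x axis), 14 mm thick (y), 28 mm high, over a flat 48 mm collar whose top is 22 mm below this point; with the nut tight this point is 103 mm above the bench. The nut is captive; it rises 3 mm per radian as it is undone.
- nut (a joint): Turn of the wing nut, rad: 0 = tight, grows as it is undone, 2.4 = backed off to its stop. It starts at 0 to 0.25. Hand of the thread not marked: the wrong way it stops dead at tight, the right way it turns against about 0.06 N m. The collar holds two 6 mm lips on the cover's forked ear; they pass under it only once the nut is past about 2 rad.
- cover_knob (a point): Black upright round post on the cover, 24 mm diameter, 38 mm high, standing on the cover's top face; this point is on its axis 16 mm below its top, 22 mm above the cover plate, 96 mm above the bench. Swings with the cover.
- cover_pivot (a point): Upright hinge axis of the cover, at the tub's far left corner, at the height of cover_knob; the knob moves round it on a 105 mm radius, level.
- cover (a joint): Aluminium cover, a level plate 124 x 172 mm, 7 mm thick, over the tub (underside 67 mm above the bench, cups standing in the tub clear it). rad: 0 = shut; grows as it swings counter-clockwise seen from above, away from the robot; 1.57 = wholly clear of the tub, 1.75 = stop. Stays where it is left; turns against about 0.12 N m.
- lever_ball (a point): Black ball 30 mm in diameter on top of the speed lever, this point its centre (98 mm from the lever's pivot). The lever stands on the white speed box (90 x 150 mm, 68 mm high), fixed to the bench to the right of the agitator.
- lever_pivot (a point): Pivot of the speed lever, 58 mm above the bench. Its x axis (away from the robot) is the hinge axis; y points to the robot's left.
- lever (a joint): Speed lever, rad: 0 = upright, positive = leaning to the robot's right (-y of lever_pivot); range -0.66 to 0.66. A dark toothed quadrant on its robot side with a sprung plunger gives four detent notches, at about -0.6, -0.2, 0.2 and 0.6; a white mark stands at the one at 0.2. It takes about 2 to 3 N at the ball to leave a notch, and the lever drops into the nearest one when let go. It starts in or between the two notches left of upright.
- cup_1_mid (a point): Specimen cup with a screwed-on lid, upright on the bench, 44 mm widest diameter, 53 mm high, 80 to 160 g, bottom-heavy; this point is its centre, half-way up. Two or three cups are present.
- cup_2_mid (a point): Specimen cup with a screwed-on lid, upright on the bench, 44 mm widest diameter, 53 mm high, 80 to 160 g, bottom-heavy; this point is its centre, half-way up. Two or three cups are present.
- cup_3_mid (a point): Specimen cup with a screwed-on lid, upright on the bench, 44 mm widest diameter, 53 mm high, 80 to 160 g, bottom-heavy; this point is its centre, half-way up. Two or three cups are present.
- roll: Roll of blank labels lying flat, 66 mm diameter, 28 mm high; bystander, origin under its centre.
- count_timer: Countdown timer lying flat, 66 x 64 x 18 mm; bystander, origin under its centre.
Not all that is in view belongs to the job. Leave any black or yellow look-alike of the part that bears cup_1_mid alone.

How it is judged:
By the outcome, as a careful person would: the job done as asked, in the order asked, and still so for the second after the job is handed in, with the robot touching nothing.
Of cup_1, cup_2, cup_3 only 2 to 3 are there at a start; the rules pass over those that are not, and their reading is None.
At some moment in a run one of cup_1, cup_2, cup_3 may be knocked a few centimetres aside while the robot is not near it.
Once in a run the grip may slacken for a moment while it holds something.
It also fails if it takes over 208 s, if anything falls off the work surface, if the arm or the gripper's body presses on something with over 40 N, if the wrist force passes 120 N, or if a joint passes its speed limit or range.

### The arm

A 6-joint arm with a two-finger parallel gripper is mounted at the origin on a cart in front of the work surface, level with it; the furniture and walls round the work are solid. World frame = base frame: x ahead of the robot, y to its left, z up, the work surface at z = 0. Lengths are in m, angles in rad, forces in N, time in s.
With the tool pointing down it reaches from about 0.325 to 0.925 m from the base axis. Payload 3.1 kg.
Tool frame: the origin (TCP) lies midway between the tips of the shut fingers; the grasp point (between the pads) lies 19 mm behind it; z points along the fingers, y is the line along which they close (so a half turn about z gives the same grasp; the last joint's range is limited). The gripper opens to 85 mm and grips with 20 to 120 N. Pads are 22 mm wide; open, the fingers measure 114 mm over their backs; the gripper's body (76 mm by 85 mm) begins 54 mm behind the grasp point. The pads swing forward as they close: fully open they stand 13 mm farther back than shut.
Start: joints at [-1.276, 0.217, 1.613, -0, 1.311, -0.112], TCP at [0.247, -0.574, 0.231] pointing down, gripper open.
Joint ranges: [-2.75, 2.75], [-0.78, 2.1], [0.31, 2.55], [-1.13, 4.27], [0.13, 2.63], [-2.58, 2.58]. Speed limits (rad/s): [2.79, 2.79, 3.14, 3.14, 3.14, 3.14].

### API

Orientations are given as a unit quaternion [x, y, z, w].
In Python, from bench import * gives the robot as it stands.
- The arm moves only by the tool move_arm, never from a script. Its argument "moves" is a list of rows, each an object with "translation": the shift along the tool's x, y, z in mm, a list of three; "turn": the turn, a rotation vector about the tool's x, y, z in degrees, a list of three; "grip": the finger opening in mm, from 0 to 85.4. A call has 1 to 8 rows; each row is the pose to reach, as a shift and turn from the pose commanded when the call began, along the tool's axes at that moment; what a row does not reach only later rows make up. A row lasts 1/8 s, in which the tool goes at most 62.5 mm and 10.7 degrees, less where a joint would pass 70% of its speed; a pose out of reach is approached as far as the arm can. A call with a gripper value outside its range is refused whole. The fingers move at their own pace and stop on an object; "newtons" is the grip in N (left out, the last holds). Time passes only in rows, so rows that repeat a pose let the fingers close. It gives the time, the measured TCP pose, the force, the opening and the grip force at its end, in the units of the state.
- get_obs(): the state, without advancing time (a new reading comes with each control period).
- camera(name): name is "scene" or "side" or "wrist"; returns a dict with "frame" (420x560x3 uint8, red, green, blue), "z_map" (420x560 float32, m along the optical axis (not along the pixel's ray), 0 where there is no reading), "fx", "fy", "cx", "cy" (pixels), "D" ([k1, k2, p1, p2, k3] as OpenCV has them; the pictures are not rectified), "rvec" (rotation vector, rad) and "tvec" (3), from world to camera coordinates, as OpenCV has them. Camera axes: x right, y down, z forward; pixel columns grow to the right and rows downward; lengths in m; the calibration is good to about 2 mm. A picture is of the moment at which its call begins.
- job_done(): hands the job in; it is judged then, once.
Trained networks look in the newest picture that a camera, given by its name, has taken for a name from the list of things; names that differ only in an ending like _2 or _b are one class to them, and where a whole thing is asked for, a point or a joint stands for the part that bears it (a point fixed in the world has none). Each returns a list of dicts, best first, with "conf" (0 to 1); they miss things now and then, are a little off and sometimes report something else, mostly with a low value. They report only what shows in the picture. A call takes as long as a camera call. They do not tell look-alikes from the thing itself.
- look_for(camera, target): "box" ([centre column, centre row, width, height] in pixels, round what is visible of it).
The state is a dict: "time": time; "qpos": joint angles; "qd": joint speeds; "tau": joint torques, N m; "position": TCP position; "tool_rot": TCP orientation; "force": force on the tool from outside, world axes, zero at the start; "ft_torque": the same for the moment, N m; "grip_width": opening from 0.0 (shut) to 1.0 (fully open); "grasp_force": force on a finger pad.
Only numpy, scipy, OpenCV 4.12 (cv2) and the standard library are available. Lean on these libraries where they do the work, as an engineer would, in place of code of your own. Each camera call takes 0.05 s, during which the arm holds its last target. There are 200 camera calls.

## Working session

There is one attempt and no reset: what is moved stays moved. The work goes in short steps, Python scripts to look and compute and a tool call to move; the robot and the scene stay as the last step left them, time stands still between calls to the robot, and variables do not carry over. Pictures are saved under pics/ and viewed, at most 14 in all, crops included, and the job is handed in when it is done.

Besides the shell and the picture viewer there is one more tool, called after "Emit:" as name([rows], argument=value, ...), one row to a line, values as JSON. move_arm: Moves the arm, as the interface text tells. Its arguments: {"type":"object","properties":{"moves":{"type":"array","items":{"type":"object","properties":{"translation":{"type":"array","items":{"type":"number"}},"turn":{"type":"array","items":{"type":"number"}},"grip":{"type":"number"}}}},"newtons":{"type":"number"}},"required":["moves"]}

```bash
mkdir -p pics; ls; cat > h.py <<'E'
from bench import *
import numpy as np, cv2
from scipy.spatial.transform import Rotation as R
def cam(n,save=None):
    c=camera(n); 
    c['K']=np.array([[c['fx'],0,c['cx']],[0,c['fy'],c['cy']],[0,0,1.]]); c['R']=cv2.Rodrigues(np.array(c['rvec'],float))[0]; c['t']=np.array(c['tvec'],float).ravel()
    c['D']=np.array(c['D'],float)
    if save: cv2.imwrite(save,c['frame'][:,:,::-1])
    return c
def ray(c,u,v):
    p=cv2.undistortPoints(np.array([[[u,v]]],float),c['K'],c['D'])[0,0]
    return -c['R'].T@c['t'], c['R'].T@np.array([p[0],p[1],1])
def atz(c,u,v,z):
    o,d=ray(c,u,v); return o+d*(z-o[2])/d[2]
def dep(c,u,v):
    o,d=ray(c,u,v); return o+d*c['z_map'][int(round(v)),int(round(u))]
def proj(c,P):
    return cv2.projectPoints(np.array(P,float).reshape(-1,3),c['R'],c['t'],c['K'],c['D'])[0].reshape(-1,2)
def cloud(c):
    v,u=np.mgrid[0:420,0:560]
    p=cv2.undistortPoints(np.stack([u,v],-1).reshape(-1,1,2).astype(float),c['K'],c['D']).reshape(-1,2)
    z=c['z_map'].reshape(-1); P=np.c_[p*z[:,None],z]
    return ((P-c['t'])@c['R']).reshape(420,560,3)
def tri(c1,uv1,c2,uv2):
    o1,d1=ray(c1,*uv1);o2,d2=ray(c2,*uv2)
    A=np.c_[d1,-d2]; s=np.linalg.lstsq(A,o2-o1,rcond=None)[0]
    a=o1+d1*s[0];b=o2+d2*s[1]; return (a+b)/2,np.linalg.norm(a-b)
E
python3 - <<'E'
from h import *
o=get_obs();print({k:np.round(v,3) for k,v in o.items()})
for n in ['scene','side']:
    c=cam(n,f'pics/{n}0.png')
    print(n,-c['R'].T@c['t'])
    for t in ['tub_floor','nut_grip','nut','cover_knob','cover','lever_ball','lever','cup_1_mid','roll','count_timer']:
        for r in look_for(n,t)[:5]:
            u,v=r['box'][:2]; print(t,np.round(r['box']),round(r['conf'],2),np.round(dep(c,u,v),3))
E
```

```text
pics
{'time': np.float64(0.0), 'qpos': array([-1.276,  0.218,  1.615, -0.   ,  1.311, -0.112]), 'qd': array([-0.   , -0.   ,  0.   ,  0.001, -0.002,  0.   ]), 'tau': array([ 0.0000e+00, -3.9684e+01, -3.0385e+01,  0.0000e+00,  1.0000e-02,
        0.0000e+00]), 'position': array([ 0.247, -0.573,  0.23 ]), 'tool_rot': array([ 0.979,  0.202, -0.   , -0.001]), 'force': array([-0.256,  0.36 , -0.279]), 'ft_torque': array([-0.022, -0.025, -0.024]), 'grasp_force': np.float64(0.0), 'grip_width': np.float64(1.003)}
scene [0.05653467 0.62379814 0.52643118]
nut_grip [288. 249.  26.  29.] 0.91 [0.459 0.068 0.1  ]
nut [288. 248.  29.  35.] 0.94 [0.459 0.069 0.103]
cover [235. 296. 142.  71.] 0.55 [0.447 0.226 0.092]
lever_ball [331. 176.  13.  21.] 0.51 [ 0.551 -0.228  0.135]
lever_ball [236. 301. 147. 134.] 0.37 [0.444 0.227 0.082]
lever [332. 179.  19.  19.] 0.47 [ 0.562 -0.252  0.115]
lever [235. 295. 143.  78.] 0.26 [0.446 0.228 0.096]
cup_1_mid [374. 212.  17.  21.] 0.79 [ 0.45  -0.281  0.047]
cup_1_mid [287. 232.  23.  23.] 0.77 [ 0.559 -0.064  0.042]
cup_1_mid [375. 232.  20.  24.] 0.72 [ 0
[... 334 characters left out ...]
.466 0.069 0.097]
nut [305. 250.  20.  26.] 0.84 [0.46  0.067 0.102]
cover_knob [267. 282. 107.  57.] 0.95 [0.448 0.231 0.101]
cover [269. 282. 111.  53.] 0.9 [0.445 0.228 0.101]
lever_ball [338. 192.  13.  16.] 0.49 [ 0.563 -0.26   0.112]
lever_ball [303. 249.  24.  20.] 0.35 [0.462 0.073 0.105]
lever [337. 190.  16.  20.] 0.41 [ 0.563 -0.25   0.123]
lever [267. 283. 108.  57.] 0.39 [0.447 0.23  0.1  ]
cup_1_mid [372. 236.  16.  22.] 0.72 [ 0.419 -0.208  0.037]
cup_1_mid [303. 233.  14.   9.] 0.59 [ 0.56  -0.075  0.055]
cup_1_mid [376. 216.  15.  16.] 0.46 [ 0.451 -0.297  0.055]
roll [246. 251.  24.  24.] 0.72 [0.648 0.058 0.029]
count_timer [290. 232.  26.  19.] 0.67 [ 0.633 -0.118  0.016]
```

```bash
python3 - <<'E'
import cv2
a=cv2.imread('pics/scene0.png')[130:390,140:420]
cv2.imwrite('pics/a.png',cv2.resize(a,None,fx=2.3*1.2,fy=2.3,interpolation=cv2.INTER_CUBIC))
E
```

```text
(no output)
```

View pics/a.png

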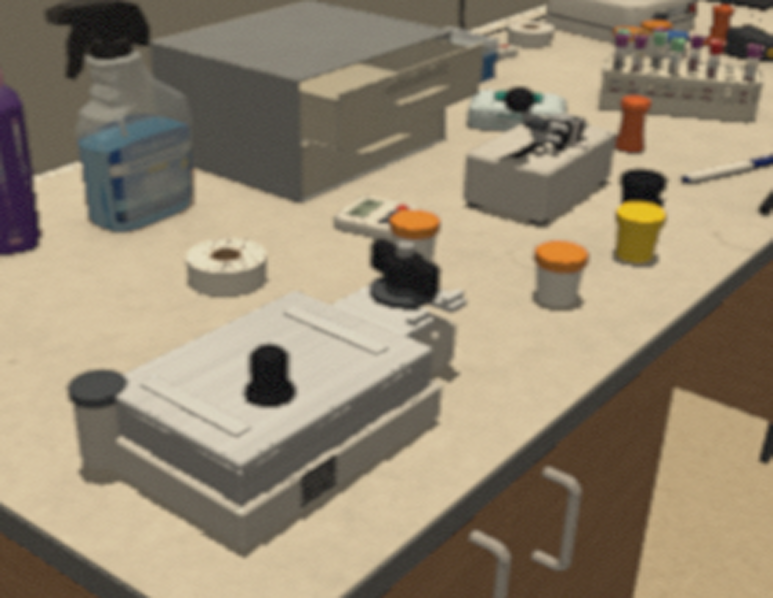

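The picture shows two orange-lidded white cups, at scene pixels (375,232) and (290,228), and the yellow and black look-alikes at (372,228) and (374,212). The wing nut is at (288,249) and the cover knob at (237,293). The lever leans left at (331,176).

```bash
cat >> h.py <<'E'
def plan(*wps,o=None):
    """wps: (pos m, yaw deg of tool y axis-line about world z, pointing down) -> translation mm & turn deg in tool axes"""
    o=o or get_obs(); R0=R.from_quat(o['tool_rot']); p0=np.array(o['position'])
    for p,yaw in wps:
        t=R0.inv().apply(np.array(p)-p0)*1000
        best=None
        for k in (0,180):
            y=np.radians(yaw+k); ty=np.array([np.cos(y),np.sin(y),0]); tz=np.array([0,0,-1.]); tx=np.cross(ty,tz)
            rv=np.degrees((R0.inv()*R.from_matrix(np.c_[tx,ty,tz])).as_rotvec())
            if best is None or np.linalg.norm(rv)<np.linalg.norm(best): best=rv
        print('T',np.round(t,1).tolist(),'turn',np.round(best,1).tolist(), 'dist',round(np.linalg.norm(t)))
def st():
    o=get_obs(); m=R.from_quat(o['tool_rot']).as_matrix()
    print('t',round(float(o['time']),2),'p',np.round(o['position'],4),'ydir',round(np.degrees(np.arctan2(m[1,1],m[0,1])),1),'tilt',np.round(m[:,2],3),'F',np.round(o['force'],1),'M',np.round(o['ft_torque'],2),'g',round(float(o['grip_width'])*85.4,1),round(float(o['grasp_force']),1),'q',np.round(o['qpos'],2))
E
python3 - <<'E'
from h import *
for n in ['scene','side']:
    c=cam(n);P=cloud(c).reshape(-1,3);f=c['frame'].reshape(-1,3)
    reg=(P[:,0]>.33)&(P[:,0]<.6)&(P[:,1]>0.03)&(P[:,1]<.36)
    m=reg&(P[:,2]>.066)&(P[:,2]<.078)
    r=cv2.minAreaRect(P[m][:,:2].astype(np.float32)*1000);print(n,'cover',m.sum(),r)
    m=reg&(P[:,2]>.085)&(P[:,1]>.15); Q=P[m];print('knob',m.sum(),Q.min(0),Q.max(0),Q.mean(0))
    m=reg&(P[:,2]>.085)&(P[:,1]<.12); Q=P[m];print('nut',m.sum(),Q.min(0),Q.max(0),Q.mean(0));print(cv2.minAreaRect(Q[:,:2].astype(np.float32)*1000))
    # orange pixels
    hsv=cv2.cvtColor(c['frame'],cv2.COLOR_RGB2HSV).reshape(-1,3)
    og=((hsv[:,0]>5)&(hsv[:,0]<18)&(hsv[:,1]>150)&(hsv[:,2]>120)).reshape(420,560).astype(np.uint8)
    k,l,s,ce=cv2.connectedComponentsWithStats(og)
    for i in range(1,k):
        if s[i,4]>15: print('orange',s[i],np.median(P[(l==i).reshape(-1)],0).round(3))
st()
plan(((0.46,-0.10,0.38),-90),((0.46,0.10,0.38),-90))
E
```

```text
scene cover 5045 ((481.0137939453125, 165.77516174316406), (260.6680908203125, 143.3575897216797), 88.33795166015625)
knob 274 [0.43841407 0.206774   0.08502632] [0.46096622 0.22899462 0.11339558] [0.4464414  0.22114143 0.10238086]
nut 444 [0.43623148 0.04749194 0.08570057] [0.50114649 0.07575024 0.12421368] [0.46402208 0.06688486 0.10563943]
((467.8867492675781, 61.81825256347656), (26.18060302734375, 64.74669647216797), 65.26860046386719)
orange [399 132   6   4  19] [ 0.661 -0.924  0.068]
orange [368 139  15   5  43] [ 0.712 -0.815  0.054]
orange [365 171  11   7  52] [ 0.555 -0.463  0.067]
orange [281 220  18  12 144] [ 0.561 -0.076  0.053]
orange [334 235  19  11 163] [ 0.434 -0.101  0.053]
side cover 2585 ((480.4857177734375, 164.26602172851562), (263.11883544921875, 143.13377380371094), 88.23882293701172)
knob 164 [0.43918189 0.20707567 0.08510103] [0.46146017 0.23102021 0.11545163] [0.44836975 0.22232766 0.1025319 ]
nut 301 [0.4367385  0.04797682 0.08512531] [0.50047777 0.08205964 0.12674804] [0.46527471 0.06729078 0.10664089]
((468.38690185546875, 63.861663818359375), (29.82236099243164, 62.802032470703125), 67.09841918945312)
orange [364 149  18   7  47] [ 0.717 -0.813  0.055]
orange [367 183   8   6  35] [ 0.556 -0.463  0.069]
orange [296 229  14   9  93] [ 0.561 -0.075  0.054]
orange [342 240  14   8  94] [ 0.433 -0.099  0.054]
t 1.2 p [ 0.2473 -0.574   0.2313] ydir -66.7 tilt [ 0.  0. -1.] F [-0.3 -0.9  0.4] M [ 0.02 -0.02 -0.  ] g 85.6 0.0 q [-1.28  0.22  1.61  0.    1.31 -0.11]
T [382.9, -351.2, -148.7] turn [0.0, -0.0, 23.3] dist 540
T [462.0, -534.8, -148.7] turn [0.0, -0.0, 23.3] dist 722
```

Emit:
move_arm([
  {"translation":[0,0,-120],"turn":[0,0,10],"grip":85},
  {"translation":[0,0,-149],"turn":[0,0,20],"grip":85},
  {"translation":[380,-350,-149],"turn":[0,0,23.3],"grip":85},
  {"translation":[380,-350,-149],"turn":[0,0,23.3],"grip":85},
  {"translation":[380,-350,-149],"turn":[0,0,23.3],"grip":85},
  {"translation":[380,-350,-149],"turn":[0,0,23.3],"grip":85},
  {"translation":[380,-350,-149],"turn":[0,0,23.3],"grip":85},
  {"translation":[380,-350,-149],"turn":[0,0,23.3],"grip":85},
])

```text
time: 2.2
position: [0.4004, -0.23, 0.3741]
tool_rot: [1.0, -0.0, 0.001, 0.0]
force: [0.3, 0.6, -0.6]
grip_width: 0.997
grasp_force: 0.0
```

```bash
python3 - <<'E'
from h import *
st()
c=cam('wrist','pics/w1.png')
plan(((0.46,-0.10,0.38),-90),((0.46,0.10,0.38),-90))
print(-c['R'].T@c['t'])
E
```

```text
t 2.2 p [ 0.4004 -0.23    0.3741] ydir -90.0 tilt [ 0.001 -0.001 -1.   ] F [ 0.3  0.6 -0.6] M [-0.01 -0.01  0.02] g 85.2 0.0 q [-0.67 -0.23  1.79  0.    1.57  0.9 ]
T [57.7, -122.8, -4.1] turn [-0.4, -0.3, 0.4] dist 136
T [59.2, -322.8, -2.9] turn [-0.4, -0.3, 0.4] dist 328
[ 0.48007855 -0.22848466  0.51642848]
```

View pics/w1.png

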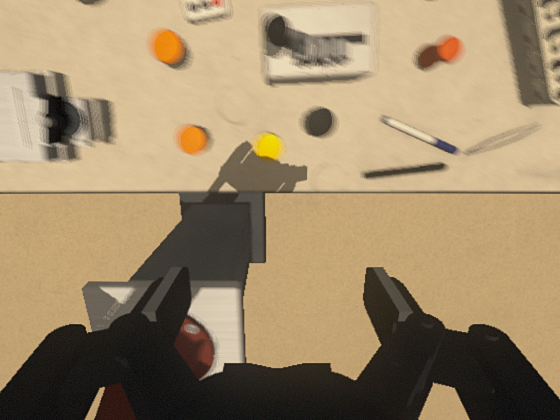

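The wrist view shows the two orange-lidded cups at (169,47) and (193,139). The yellow cup at (268,147) and the black one at (318,122) are the look-alikes. The object at (437,50) is a thin red-orange bottle, not a cup. I'll go over the agitator next.

Emit:
move_arm([
  {"translation":[0,-60,0],"grip":85},
  {"translation":[0,-120,0],"grip":85},
  {"translation":[0,-180,0],"grip":85},
  {"translation":[0,-240,0],"grip":85},
  {"translation":[0,-300,0],"grip":85},
  {"translation":[0,-320,0],"grip":85},
  {"translation":[0,-320,0],"grip":85},
])

```text
invalid input
```

```bash
python3 - <<'E'
from h import *
st()
c=cam('wrist','pics/w2.png')
for t in ['tub_floor','nut_grip','cover_knob','cover','lever_ball','cup_1_mid','roll']:
        for r in look_for('wrist',t)[:4]:
            u,v=r['box'][:2]; print(t,np.round(r['box']),round(r['conf'],2),np.round(dep(c,u,v),3))
P=cloud(c).reshape(-1,3)
reg=(P[:,0]>.33)&(P[:,0]<.56)&(P[:,1]>0.03)&(P[:,1]<.36)
m=reg&(P[:,2]>.066)&(P[:,2]<.078)&(P[:,1]>.12)
r=cv2.minAreaRect(P[m][:,:2].astype(np.float32)*1000);print('cover',m.sum(),r)
m=reg&(P[:,2]>.1)&(P[:,1]>.15); Q=P[m];print('knob',m.sum(),Q.min(0),Q.max(0),np.median(Q,0))
m=reg&(P[:,2]>.098)&(P[:,1]<.12); Q=P[m];print('nut',m.sum(),Q.min(0),Q.max(0),np.median(Q,0));print(cv2.minAreaRect(Q[:,:2].astype(np.float32)*1000))
E
```

```text
t 2.25 p [ 0.4032 -0.2231  0.3749] ydir -89.6 tilt [ 0.005  0.006 -1.   ] F [1.  4.2 1.2] M [ 0.15 -0.05  0.1 ] g 85.0 0.0 q [-0.66 -0.23  1.79  0.01  1.58  0.9 ]
tub_floor [ 62. 119. 124.  94.] 0.93 [0.474 0.059 0.115]
nut_grip [183.  51.  38.  34.] 0.7 [ 0.564 -0.088  0.053]
cover [ 50. 119.  98.  92.] 0.94 [0.473 0.105 0.074]
lever_ball [ 49. 120.  98.  90.] 0.18 [0.473 0.107 0.075]
cup_1_mid [330. 127.  23.  30.] 0.7 [ 0.463 -0.298  0.053]
cup_1_mid [183.  49.  37.  35.] 0.67 [ 0.567 -0.088  0.053]
cup_1_mid [277. 150.  27.  27.] 0.56 [ 0.429 -0.22   0.052]
cover 3578 ((472.6015930175781, 159.04371643066406), (78.75218200683594, 124.83436584472656), 89.55724334716797)Traceback (most recent call last):
  File "<stdin>", line 11, in <module>
    return umr_minimum(a, axis, None, out, keepdims, initial, where)
ValueError: zero-size array to reduction operation minimum which has no identity
```

View pics/w2.png

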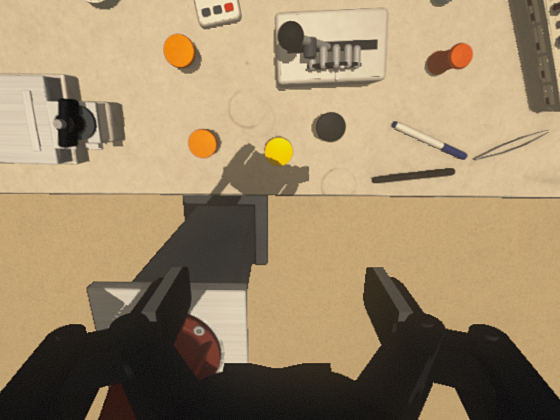

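The move was refused because the "turn" field was missing. The sharper view shows the same layout: orange cups at (179,50) and (202,143).

Emit:
move_arm([
  {"translation":[10,-60,0],"turn":[0,0,0],"grip":85},
  {"translation":[10,-120,0],"turn":[0,0,0],"grip":85},
  {"translation":[10,-180,0],"turn":[0,0,0],"grip":85},
  {"translation":[10,-200,0],"turn":[0,0,0],"grip":85},
  {"translation":[10,-200,0],"turn":[0,0,0],"grip":85},
  {"translation":[10,-200,0],"turn":[0,0,0],"grip":85},
])

```text
time: 3.4
position: [0.41, -0.0331, 0.3736]
tool_rot: [1.0, -0.001, -0.0, 0.0]
force: [0.3, 0.1, -0.5]
grip_width: 0.998
grasp_force: 0.0
```

```bash
cat > ag.py <<'E'
from h import *
st()
c=cam('wrist','pics/w3.png')
for t in ['nut_grip','cover_knob','cover','lever_ball','cup_1_mid']:
        for r in look_for('wrist',t)[:4]:
            u,v=r['box'][:2]; print(t,np.round(r['box']),round(r['conf'],2),np.round(dep(c,u,v),3))
P=cloud(c).reshape(-1,3)
reg=(P[:,0]>.33)&(P[:,0]<.56)&(P[:,1]>0.03)&(P[:,1]<.36)
def q(n,m):
    Q=P[m]
    if len(Q)>9:print(n,m.sum(),Q.min(0).round(4),Q.max(0).round(4),np.median(Q,0).round(4),np.round(sum(map(list,[cv2.minAreaRect(Q[:,:2].astype(np.float32)*1000)[i] for i in (0,1)]),[])+[cv2.minAreaRect(Q[:,:2].astype(np.float32)*1000)[2]],1))
q('cover',reg&(P[:,2]>.070)&(P[:,2]<.078)&(P[:,1]>.115))
q('knob',reg&(P[:,2]>.1)&(P[:,1]>.15))
q('nut',reg&(P[:,2]>.098)&(P[:,1]<.12))
hsv=cv2.cvtColor(c['frame'],cv2.COLOR_RGB2HSV).reshape(-1,3)
q('roll',(P[:,0]>.6)&(P[:,0]<.7)&(abs(P[:,1]-.06)<.06)&(P[:,2]>.02)&(P[:,2]<.035))
E
python3 ag.py
```

```text
t 3.4 p [ 0.41   -0.0331  0.3736] ydir -90.1 tilt [-0.    -0.001 -1.   ] F [ 0.3  0.1 -0.5] M [0.05 0.01 0.03] g 85.2 0.0 q [-0.25 -0.35  1.89 -0.    1.6   1.32]
nut_grip [210. 128.  35.  48.] 0.71 [0.469 0.054 0.11 ]
cover_knob [134. 118. 192. 104.] 0.87 [0.482 0.168 0.075]
cover [133. 116. 188. 107.] 0.9 [0.484 0.169 0.075]
lever_ball [456.  47.  32.  35.] 0.81 [ 0.558 -0.229  0.149]
cup_1_mid [398. 156.  37.  29.] 0.96 [ 0.425 -0.216  0.053]
cup_1_mid [447. 132.  40.  30.] 0.96 [ 0.461 -0.287  0.051]
cup_1_mid [313.  53.  32.  32.] 0.75 [ 0.567 -0.082  0.053]
cup_1_mid [209. 127.  32.  50.] 0.54 [0.471 0.055 0.111]
cover 10063 [0.4101 0.115  0.0702] [0.5566 0.2951 0.078 ] [0.4832 0.195  0.0739] [483.  205.  183.9 142.   88. ]
knob 292 [0.4404 0.2054 0.1001] [0.4627 0.2274 0.1135] [0.4525 0.2142 0.1105] [451.7 216.4  22.4  21.6   3.2]
nut 5405 [0.3973 0.03   0.0981] [0.5012 0.076  0.4669] [0.4221 0.0347 0.444 ] [446.4  55.9 108.1  37.9  14.9]
roll 119 [0.6343 0.0241 0.0202] [0.6406 0.0611 0.03  ] [0.637  0.0421 0.0271] [637.4  42.6  37.    6.1  89.6]
```

View pics/w3.png

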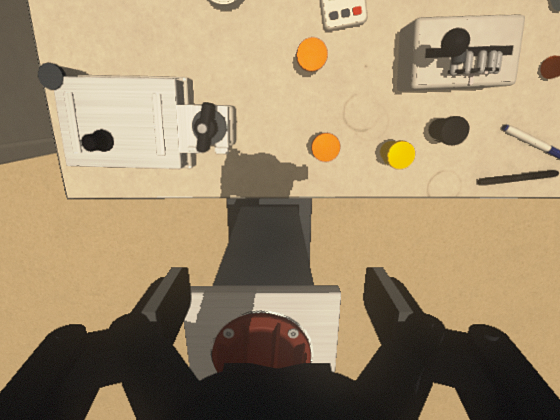

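The wrist view shows the nut at (205,127) with the wing a little tilted, the knob at (97,140), and the pivot post at (51,75). The cups are at (312,54) and (326,147), and no third one is in view. I'll go over the nut.

Emit:
move_arm([
  {"translation":[20,-45,60],"turn":[0,0,0],"grip":85},
  {"translation":[55,-95,110],"turn":[0,0,0],"grip":85},
  {"translation":[55,-95,155],"turn":[0,0,0],"grip":85},
  {"translation":[55,-95,155],"turn":[0,0,0],"grip":85},
  {"translation":[55,-95,155],"turn":[0,0,0],"grip":85},
])

```text
time: 4.32
position: [0.4652, 0.0626, 0.2193]
tool_rot: [1.0, 0.0, -0.0, 0.0]
force: [-0.0, -0.5, 0.2]
grip_width: 0.991
grasp_force: 0.0
```

```bash
sed -i 's/reg&(P\[:,2\]>.098)&(P\[:,1\]<.12)/reg\&(P[:,2]>.100)\&(P[:,2]<.135)\&(P[:,1]<.12)/; s#w3.png#w4.png#' ag.py; python3 ag.py
```

```text
t 4.33 p [0.4652 0.0626 0.2193] ydir -90.0 tilt [-0. -0. -1.] F [-0.  -0.5  0.2] M [ 0.01 -0.04  0.05] g 84.6 0.0 q [-0.02 -0.11  1.98 -0.    1.27  1.56]
nut_grip [279. 200.  48.  71.] 0.78 [0.475 0.062 0.121]
cover_knob [166. 174. 279. 147.] 0.67 [0.487 0.171 0.074]
cover [166. 175. 278. 148.] 0.83 [0.486 0.171 0.074]
cup_1_mid [423.  89.  59.  48.] 0.86 [ 0.566 -0.075  0.052]
cup_1_mid [518. 223.  62.  42.] 0.85 [ 0.429 -0.203  0.053]
cup_1_mid [425. 212.  57.  46.] 0.61 [ 0.442 -0.095  0.053]
cup_1_mid [556. 186.   7.  16.] 0.47 [ 0.46  -0.283  0.004]
cover 20001 [0.41  0.115 0.07 ] [0.5564 0.2953 0.078 ] [0.4863 0.1949 0.0738] [483.4 205.1 183.4 142.   88.4]
knob 634 [0.4403 0.2057 0.1002] [0.4644 0.2295 0.1136] [0.4541 0.2144 0.1105] [452.5 217.1  23.8  22.8  32.6]
nut 1482 [0.4395 0.0493 0.1   ] [0.5016 0.0761 0.1238] [0.4731 0.0631 0.1131] [470.5  62.8  61.8  26.8   2.9]
roll 704 [0.634  0.0175 0.02  ] [0.6479 0.0699 0.0302] [0.6417 0.043  0.0276] [640.8  43.8  52.4  13.6  89.2]
```

View pics/w4.png

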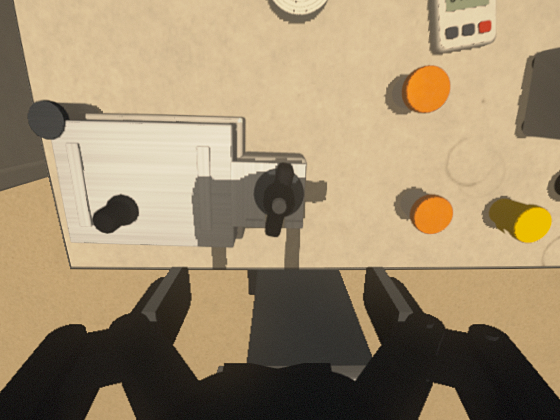

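The wing runs from (273,235) to (286,165), a few degrees off the tool's x. I'll work out its axis from the top face.

```bash
python3 - <<'E'
from h import *
c=cam('wrist');P=cloud(c).reshape(-1,3);f=c['frame'].reshape(-1,3).astype(int)
reg=(P[:,0]>.42)&(P[:,0]<.52)&(P[:,1]>0.03)&(P[:,1]<.1)
for lo,hi in((.106,.135),(.111,.135),(.085,.1),(.079,.085)):
    m=reg&(P[:,2]>lo)&(P[:,2]<hi);Q=P[m]
    print(lo,m.sum(),Q.mean(0).round(4),Q.min(0).round(4),Q.max(0).round(4),cv2.minAreaRect(Q[:,:2].astype(np.float32)*1000))
for uv in((273,228),(286,172),(279,205),(274,215)): print(uv,dep(c,*uv).round(4))
# agitator yaw: cover edge
Q=cloud(c); 
for a,b in(((120,228),(90,228)),):pass
m=(P[:,2]>.072)&(P[:,2]<.0765)&(P[:,1]>.125)&(P[:,1]<.285)&(P[:,0]>.38)&(P[:,0]<.58)
X=P[m]
# edges: min x & max x by y-bin
ys=np.arange(.13,.26,.01)
mn=[X[abs(X[:,1]-y)<.005,0].min() for y in ys];mx=[X[abs(X[:,1]-y)<.005,0].max() for y in ys]
print(np.round(mn,4),np.round(mx,4)); print('yaw',np.degrees(np.polyfit(ys,mn,1)[0]),np.degrees(np.polyfit(ys,mx,1)[0]))
E
```

```text
0.106 1421 [0.472  0.0628 0.1135] [0.4393 0.0491 0.106 ] [0.5016 0.0762 0.1238] ((470.4143981933594, 62.76755905151367), (61.941585540771484, 27.133808135986328), 2.7806990146636963)
0.111 1052 [0.4718 0.0627 0.1148] [0.4393 0.0501 0.111 ] [0.5011 0.0752 0.1238] ((469.8408508300781, 62.390743255615234), (23.070980072021484, 62.22045135498047), 68.62340545654297)
0.085 73 [0.4857 0.0642 0.0944] [0.4449 0.0501 0.0866] [0.5015 0.0761 0.1   ] ((472.59185791015625, 64.26432800292969), (22.86211395263672, 59.5052604675293), 63.12258529663086)
0.079 910 [0.4673 0.0651 0.0804] [0.4349 0.039  0.079 ] [0.4935 0.0958 0.0829] ((464.5216064453125, 66.6213150024414), (56.75020980834961, 57.925079345703125), 88.30197143554688)
(273, 228) [0.448  0.0675 0.1128]
(286, 172) [0.4978 0.0565 0.1128]
(279, 205) [0.4724 0.0623 0.1233]
(274, 215) [0.4607 0.0666 0.1146]
[0.4109 0.4108 0.4114 0.4122 0.4122 0.412  0.4134 0.4131 0.4133 0.4131
 0.4143 0.4141 0.414 ] [0.5334 0.5335 0.5344 0.5345 0.5346 0.5355 0.5356 0.5358 0.5368 0.5367
 0.5361 0.5371 0.5373]
yaw 1.6727606509689323 1.8816289776867277
```

Agitator yaw is about -1.8° and the nut is at about (0.470, 0.063). The wing lies at -12°, about 0.18 rad clockwise of square, which hints at a left-hand thread. I'll turn the tool to 78° so it has travel in both directions.

Emit:
move_arm([
  {"translation":[5,0,0],"turn":[0,0,-10.5],"grip":85},
  {"translation":[5,0,0],"turn":[0,0,-21],"grip":85},
  {"translation":[5,0,0],"turn":[0,0,-31.5],"grip":85},
  {"translation":[5,0,0],"turn":[0,0,-42],"grip":85},
  {"translation":[5,0,0],"turn":[0,0,-52.5],"grip":85},
  {"translation":[5,0,0],"turn":[0,0,-63],"grip":85},
  {"translation":[5,0,0],"turn":[0,0,-73.5],"grip":85},
  {"translation":[5,0,0],"turn":[0,0,-84],"grip":85},
])

```text
time: 5.68
position: [0.4702, 0.0629, 0.2194]
tool_rot: [0.741, 0.671, 0.0, 0.0]
force: [0.6, -0.3, -0.2]
grip_width: 0.993
grasp_force: 0.0
```

Emit:
move_arm([
  {"translation":[0,0,0],"turn":[0,0,-10.5],"grip":85},
  {"translation":[0,0,0],"turn":[0,0,-21],"grip":85},
  {"translation":[0,0,0],"turn":[0,0,-31.5],"grip":85},
  {"translation":[0,0,0],"turn":[0,0,-42],"grip":85},
  {"translation":[0,0,0],"turn":[0,0,-52.5],"grip":85},
  {"translation":[0,0,0],"turn":[0,0,-63],"grip":85},
  {"translation":[0,0,0],"turn":[0,0,-73.5],"grip":85},
  {"translation":[0,0,0],"turn":[0,0,-84],"grip":85},
])

```text
time: 6.68
position: [0.4702, 0.0629, 0.2194]
tool_rot: [0.102, 0.995, 0.0, 0.001]
force: [0.0, 0.5, 0.1]
grip_width: 0.995
grasp_force: 0.0
```

```bash
python3 -c "
from h import *
st();plan(((.4705,.0628,.130),78),((.4705,.0628,.086),78))"
```

```text
t 6.67 p [0.4702 0.0629 0.2194] ydir 78.3 tilt [ 0.001 -0.    -1.   ] F [0.  0.5 0.1] M [-0.03 -0.02  0.04] g 85.0 0.0 q [-0.02 -0.1   1.97 -0.    1.27 -1.38]
T [-0.2, -0.1, 89.4] turn [0.0, 0.1, 0.3] dist 89
T [-0.2, -0.1, 133.4] turn [0.0, 0.1, 0.3] dist 133
```

Emit:
move_arm([
  {"translation":[0,0,60],"turn":[0,0,0],"grip":60},
  {"translation":[0,0,90],"turn":[0,0,0],"grip":60},
  {"translation":[0,0,115],"turn":[0,0,0],"grip":60},
  {"translation":[0,0,132],"turn":[0,0,0],"grip":50},
  {"translation":[0,0,132],"turn":[0,0,0],"grip":10},
  {"translation":[0,0,132],"turn":[0,0,0],"grip":10},
  {"translation":[0,0,132],"turn":[0,0,0],"grip":10},
  {"translation":[0,0,132],"turn":[0,0,0],"grip":10},
], newtons=40)

```text
time: 7.68
position: [0.4701, 0.0613, 0.0877]
tool_rot: [0.104, 0.995, -0.002, 0.0]
force: [-0.8, -5.2, -0.9]
grip_width: 0.171
grasp_force: 39.0
```

```bash
python3 -c "
from h import *
st()"
```

```text
t 7.67 p [0.4701 0.0613 0.0877] ydir 78.1 tilt [ 0.    -0.004 -1.   ] F [-0.8 -5.2 -0.9] M [-0.97  0.31 -0.04] g 14.6 39.0 q [-0.02  0.08  2.07 -0.    0.99 -1.38]
```

Gripped. I'll recentre on the nut and feel gently clockwise.

Emit:
move_arm([
  {"translation":[0,-1.6,0],"turn":[0,0,0],"grip":10},
  {"translation":[0,-1.6,0],"turn":[0,0,2],"grip":10},
  {"translation":[0,-1.6,0],"turn":[0,0,5],"grip":10},
  {"translation":[0,-1.6,0],"turn":[0,0,5],"grip":10},
])

```text
time: 8.18
position: [0.4702, 0.0611, 0.0878]
tool_rot: [0.148, 0.989, -0.0, 0.001]
force: [-3.2, -4.0, 4.4]
grip_width: 0.177
grasp_force: 39.6
```

```bash
python3 -c "
from h import *
st()"
```

```text
t 8.18 p [0.4702 0.0611 0.0878] ydir 73.0 tilt [ 0.001 -0.001 -1.   ] F [-3.2 -4.   4.4] M [-0.69  0.51  0.01] g 15.1 39.6 q [-0.02  0.08  2.07 -0.    0.99 -1.29]
```

Emit:
move_arm([
  {"translation":[0,0,-0.3],"turn":[0,0,5],"grip":10},
  {"translation":[0,0,-0.6],"turn":[0,0,10],"grip":10},
  {"translation":[0,0,-0.9],"turn":[0,0,15],"grip":10},
  {"translation":[0,0,-0.9],"turn":[0,0,15],"grip":10},
])

```text
time: 8.68
position: [0.4701, 0.0609, 0.0885]
tool_rot: [0.275, 0.961, -0.001, 0.001]
force: [-3.1, -4.4, 5.2]
grip_width: 0.18
grasp_force: 39.7
```

```bash
python3 -c "
from h import *
st()"
```

```text
t 8.68 p [0.4701 0.0609 0.0885] ydir 58.0 tilt [ 0.001 -0.002 -1.   ] F [-3.1 -4.4  5.2] M [-0.77  0.49 -0.04] g 15.4 39.7 q [-0.02  0.07  2.07 -0.    1.   -1.03]
```

It turns freely clockwise past where tight would be, so the thread is left-handed. I'll continue.

Emit:
move_arm([
  {"translation":[0,0,-1.2],"turn":[0,0,10],"grip":10},
  {"translation":[0,0,-1.7],"turn":[0,0,20],"grip":10},
  {"translation":[0,0,-2.2],"turn":[0,0,30],"grip":10},
  {"translation":[0,0,-2.7],"turn":[0,0,40],"grip":10},
  {"translation":[0,0,-3.2],"turn":[0,0,50],"grip":10},
  {"translation":[0,0,-3.7],"turn":[0,0,60],"grip":10},
  {"translation":[0,0,-4.2],"turn":[0,0,70],"grip":10},
  {"translation":[0,0,-4.7],"turn":[0,0,80],"grip":10},
])

```text
time: 9.68
position: [0.469, 0.0605, 0.0927]
tool_rot: [0.83, 0.558, -0.001, 0.001]
force: [-4.5, -5.3, 5.6]
grip_width: 0.177
grasp_force: 39.6
```

Emit:
move_arm([
  {"translation":[0,0,-0.5],"turn":[0,0,8],"grip":10},
  {"translation":[0,0,-0.9],"turn":[0,0,16],"grip":10},
  {"translation":[0,0,-1.3],"turn":[0,0,24],"grip":10},
  {"translation":[0,0,-1.3],"turn":[0,0,27],"grip":10},
  {"translation":[0,0,-1.3],"turn":[0,0,30],"grip":10},
])

```text
time: 10.3
position: [0.4686, 0.0608, 0.0941]
tool_rot: [0.945, 0.326, -0.002, 0.001]
force: [-5.6, -5.2, 6.9]
grip_width: 0.183
grasp_force: 39.8
```

```bash
python3 -c "
from h import *
st()"
```

```text
t 10.3 p [0.4686 0.0608 0.0941] ydir -52.0 tilt [-0.003 -0.002 -1.   ] F [-5.6 -5.2  6.9] M [-0.82  0.9   0.31] g 15.6 39.8 q [-0.02  0.06  2.07 -0.    1.01  0.89]
```

The moment rises at 2.4 rad, so the nut is at its stop. I'll release, lift and measure the pivot post.

Emit:
move_arm([
  {"translation":[0,0,0],"turn":[0,0,-2],"grip":60},
  {"translation":[0,0,0],"turn":[0,0,-2],"grip":60},
  {"translation":[0,0,0],"turn":[0,0,-2],"grip":60},
  {"translation":[0,0,-50],"turn":[0,0,-2],"grip":60},
  {"translation":[0,0,-90],"turn":[0,0,-2],"grip":60},
  {"translation":[0,0,-90],"turn":[0,0,-2],"grip":60},
])

```text
time: 11.05
position: [0.473, 0.0618, 0.1879]
tool_rot: [0.94, 0.342, 0.004, 0.001]
force: [-0.2, -0.4, 0.5]
grip_width: 0.701
grasp_force: 0.0
```

```bash
python3 - <<'E'
from h import *
st()
for n in ('scene','side','wrist'):
    c=cam(n);P=cloud(c).reshape(-1,3)
    m=(P[:,0]>.505)&(P[:,0]<.59)&(P[:,1]>.25)&(P[:,1]<.33)&(P[:,2]>.078)&(P[:,2]<.2);Q=P[m]
    if len(Q)>5: print(n,'post',len(Q),Q.min(0).round(4),Q.max(0).round(4),Q.mean(0).round(4))
    m=(P[:,0]>.43)&(P[:,0]<.48)&(P[:,1]>.19)&(P[:,1]<.24)&(P[:,2]>.095)&(P[:,2]<.12);Q=P[m]
    if len(Q)>5: print(n,'knob',len(Q),Q.min(0).round(4),Q.max(0).round(4))
plan(((.452,.2172,.13),-52),((.452,.2172,.08),-52))
E
```

```text
t 11.05 p [0.473  0.0618 0.1879] ydir -50.0 tilt [ 0.009  0.    -1.   ] F [-0.2 -0.4  0.5] M [-0.02  0.02 -0.  ] g 59.9 0.0 q [-0.02 -0.07  2.    0.    1.2   0.85]
scene knob 204 [0.438  0.2056 0.0951] [0.4603 0.2292 0.1137]
side post 26 [0.5075 0.2513 0.078 ] [0.5507 0.2926 0.0802] [0.5304 0.2696 0.0786]
side knob 119 [0.4393 0.2095 0.0951] [0.4628 0.2316 0.1154]
wrist post 7 [0.5066 0.2509 0.0781] [0.5114 0.2598 0.0787] [0.5089 0.2551 0.0783]
wrist knob 1261 [0.4403 0.2055 0.095 ] [0.4637 0.2299 0.1141]
T [87.2, -129.9, 52.6] turn [-0.1, 0.1, 2.0] dist 165
T [87.2, -129.8, 102.6] turn [-0.1, 0.1, 2.0] dist 187
```

```bash
python3 - <<'E'
from h import *
for n in ('scene','side'):
    c=cam(n);P=cloud(c).reshape(-1,3)
    for lo,hi in((.05,.064),(.064,.07),(.07,.08)):
        m=(P[:,0]>.48)&(P[:,0]<.6)&(P[:,1]>.288)&(P[:,1]<.36)&(P[:,2]>lo)&(P[:,2]<hi);Q=P[m]
        if len(Q)>5: print(n,lo,len(Q),Q.min(0).round(4),Q.max(0).round(4),Q.mean(0).round(4))
E
```

```text
scene 0.05 52 [0.5252 0.2882 0.0501] [0.5458 0.2932 0.0638] [0.5343 0.2906 0.057 ]
scene 0.064 22 [0.5249 0.2882 0.0658] [0.5467 0.2938 0.0699] [0.5336 0.2918 0.0679]
scene 0.07 46 [0.5253 0.2881 0.0703] [0.5483 0.2944 0.0761] [0.5364 0.2911 0.0735]
side 0.05 31 [0.5262 0.288  0.0501] [0.5471 0.2932 0.0639] [0.5357 0.2898 0.0569]
side 0.064 11 [0.5292 0.2902 0.0641] [0.5469 0.293  0.0699] [0.5366 0.2915 0.0677]
side 0.07 30 [0.5218 0.2883 0.0701] [0.5452 0.2933 0.0789] [0.5348 0.2905 0.0744]
```

Emit:
move_arm([
  {"translation":[43,-65,0],"turn":[0,0,2],"grip":60},
  {"translation":[87,-130,20],"turn":[0,0,2],"grip":60},
  {"translation":[87,-130,52],"turn":[0,0,2],"grip":60},
  {"translation":[87,-130,80],"turn":[0,0,2],"grip":60},
  {"translation":[87,-130,102],"turn":[0,0,2],"grip":60},
  {"translation":[87,-130,102],"turn":[0,0,2],"grip":60},
])

```text
time: 12.05
position: [0.4493, 0.2162, 0.0781]
tool_rot: [0.945, 0.326, -0.004, -0.0]
force: [0.5, 0.1, 0.9]
grip_width: 0.698
grasp_force: 0.0
```

Emit:
move_arm([
  {"translation":[0,0,0],"turn":[0,0,0],"grip":15},
  {"translation":[0,0,0],"turn":[0,0,0],"grip":15},
  {"translation":[0,0,0],"turn":[0,0,0],"grip":15},
  {"translation":[0,0,0],"turn":[0,0,0],"grip":15},
], newtons=40)

```text
time: 12.55
position: [0.4536, 0.2172, 0.0829]
tool_rot: [0.946, 0.326, 0.001, 0.0]
force: [-1.6, -0.9, 4.5]
grip_width: 0.263
grasp_force: 39.8
```

```bash
python3 -c "
from h import *
st()"
```

```text
t 12.55 p [0.4536 0.2172 0.0829] ydir -52.0 tilt [ 0.002  0.001 -1.   ] F [-1.6 -0.9  4.5] M [-0.03  0.19  0.01] g 22.5 39.8 q [ 0.31  0.14  2.01 -0.    0.99  1.21]
```

Knob held. With the pivot near (0.537, 0.280), here is the arc.

```bash
cat >> h.py <<'E'
def arc(piv,degs,o=None,rise=0):
    o=o or get_obs();R0=R.from_quat(o['tool_rot']);p=np.array(o['position']);pv=np.array([*piv,p[2]])
    print('r',np.linalg.norm((p-pv)[:2]),'ang',np.degrees(np.arctan2(*(p-pv)[1::-1])))
    for d in degs:
        q=pv+R.from_euler('z',d,degrees=True).apply(p-pv)-p; t=R0.inv().apply(q)*1000
        print(d,np.round(t,1).tolist(),'turn',-d)
E
python3 -c "
from h import *
arc((.537,.28),[7,14,21,28,35,42,49,56,64,72,80,88,96,98])"
```

```text
r 0.10441885372486617 ang -143.03886868580557
7 [0.5, 12.7, 0.0] turn -7
14 [2.6, 25.3, 0.0] turn -14
21 [6.3, 37.5, 0.0] turn -21
28 [11.3, 49.2, 0.1] turn -28
35 [17.8, 60.2, 0.1] turn -35
42 [25.5, 70.3, 0.1] turn -42
49 [34.5, 79.4, 0.1] turn -49
56 [44.4, 87.4, 0.2] turn -56
64 [56.9, 94.9, 0.2] turn -64
72 [70.3, 100.6, 0.2] turn -72
80 [84.4, 104.4, 0.2] turn -80
88 [98.9, 106.2, 0.3] turn -88
96 [113.4, 105.9, 0.3] turn -96
98 [117.0, 105.6, 0.3] turn -98
```

Emit:
move_arm([
  {"translation":[0.5,12.7,-0.5],"turn":[0,0,-7],"grip":15},
  {"translation":[2.6,25.3,-1],"turn":[0,0,-14],"grip":15},
  {"translation":[6.3,37.5,-1],"turn":[0,0,-21],"grip":15},
  {"translation":[11.3,49.2,-1],"turn":[0,0,-28],"grip":15},
])

```text
time: 13.05
position: [0.4913, 0.1842, 0.0829]
tool_rot: [0.837, 0.546, -0.001, 0.0]
force: [-3.5, -1.6, 4.5]
grip_width: 0.267
grasp_force: 39.7
```

```bash
python3 -c "
from h import *
st()"
```

```text
t 13.05 p [0.4913 0.1842 0.0829] ydir -23.7 tilt [-0.002 -0.002 -1.   ] F [-3.5 -1.6  4.5] M [-0.25  0.39 -0.  ] g 22.8 39.7 q [ 0.23  0.19  1.95 -0.    1.    0.64]
```

Emit:
move_arm([
  {"translation":[0.5,12.7,0],"turn":[0,0,-7],"grip":15},
  {"translation":[2.6,25.3,0],"turn":[0,0,-14],"grip":15},
  {"translation":[6.3,37.5,0],"turn":[0,0,-21],"grip":15},
  {"translation":[11.3,49.2,0],"turn":[0,0,-28],"grip":15},
  {"translation":[17.8,60.2,0],"turn":[0,0,-35],"grip":15},
  {"translation":[25.5,70.3,0],"turn":[0,0,-42],"grip":15},
  {"translation":[34.5,79.4,0],"turn":[0,0,-49],"grip":15},
  {"translation":[44.4,87.4,0],"turn":[0,0,-56],"grip":15},
])

```text
time: 14.05
position: [0.5899, 0.1869, 0.0829]
tool_rot: [0.482, 0.876, -0.003, 0.001]
force: [-2.3, -8.6, 4.8]
grip_width: 0.27
grasp_force: 39.9
```

Emit:
move_arm([
  {"translation":[0.5,12.7,0],"turn":[0,0,-7],"grip":15},
  {"translation":[2.6,25.3,0],"turn":[0,0,-14],"grip":15},
  {"translation":[2.6,25.3,0],"turn":[0,0,-14],"grip":15},
  {"translation":[2.6,25.3,0],"turn":[0,0,-14],"grip":15},
])

```text
time: 14.55
position: [0.6101, 0.2026, 0.083]
tool_rot: [0.374, 0.928, -0.003, 0.001]
force: [-1.9, -7.7, 2.6]
grip_width: 0.268
grasp_force: 39.2
```

```bash
python3 -c "
from h import *
st()"
```

```text
t 14.55 p [0.6101 0.2026 0.083 ] ydir 46.1 tilt [-0.    -0.006 -1.   ] F [-1.9 -7.7  2.6] M [-1.11  0.13  0.36] g 22.9 39.2 q [ 0.21  0.41  1.67 -0.01  1.07 -0.59]
```

Emit:
move_arm([
  {"translation":[0,3,0],"turn":[0,0,-1.5],"grip":15},
  {"translation":[0.2,6,0],"turn":[0,0,-3],"grip":15},
  {"translation":[0.2,6,0],"turn":[0,0,-3],"grip":15},
])

```text
time: 14.92
position: [0.6097, 0.2028, 0.0828]
tool_rot: [0.35, 0.937, -0.009, -0.003]
force: [-12.1, -18.4, 13.6]
grip_width: 0.262
grasp_force: 42.6
```

```bash
python3 -c "
from h import *
from scipy.optimize import least_squares as L
st()
q=np.array([(.4536,.2172),(.4913,.1842),(.5899,.1869),(.6101,.2026),get_obs()['position'][:2]])
print(L(lambda x:np.hypot(*(q-x[:2]).T)-x[2],[.537,.28,.105]).x)"
```

```text
t 14.93 p [0.6097 0.2028 0.0828] ydir 49.0 tilt [-0.012 -0.014 -1.   ] F [-12.1 -18.4  13.6] M [-2.76  1.71 -0.18] g 22.4 42.6 q [ 0.22  0.42  1.66 -0.01  1.08 -0.63]
[0.53787233 0.27496501 0.10211568]
```

The cover is against its stop. I'll ease off, release, lift, and go toward the cups.

Emit:
move_arm([
  {"translation":[0,-5,0],"turn":[0,0,3],"grip":15},
  {"translation":[0,-6,0],"turn":[0,0,3],"grip":50},
  {"translation":[0,-6,0],"turn":[0,0,3],"grip":55},
  {"translation":[0,-6,0],"turn":[0,0,3],"grip":55},
  {"translation":[0,-6,-50],"turn":[0,0,3],"grip":55},
  {"translation":[0,-6,-110],"turn":[0,0,13],"grip":70},
  {"translation":[0,-6,-150],"turn":[0,0,23],"grip":80},
  {"translation":[0,-6,-150],"turn":[0,0,33],"grip":80},
])

```text
time: 15.92
position: [0.6132, 0.2072, 0.239]
tool_rot: [0.604, 0.797, 0.004, 0.004]
force: [-0.5, -0.5, -0.1]
grip_width: 0.934
grasp_force: 0.0
```

```bash
python3 -c "
from h import *
st()
plan(((.45,-.02,.25),-2))"
```

```text
t 15.93 p [0.6132 0.2072 0.239 ] ydir 15.7 tilt [ 0.011  0.003 -1.   ] F [-0.5 -0.5 -0.1] M [-0.01  0.03  0.01] g 79.8 0.0 q [ 0.22  0.25  1.56  0.    1.32 -0.06]
T [-174.4, -218.6, -13.3] turn [0.6, -0.1, 17.7] dist 280
```

Emit:
move_arm([
  {"translation":[-32,-40,-10],"turn":[0,0,9],"grip":80},
  {"translation":[-64,-80,-12],"turn":[0,0,17.7],"grip":80},
  {"translation":[-200,-200,-12],"turn":[0,0,17.7],"grip":80},
  {"translation":[-300,-220,-12],"turn":[0,0,17.7],"grip":80},
  {"translation":[-300,-220,-12],"turn":[0,0,17.7],"grip":80},
  {"translation":[-300,-220,-12],"turn":[0,0,17.7],"grip":80},
  {"translation":[-300,-220,-12],"turn":[0,0,17.7],"grip":80},
  {"translation":[-300,-220,-12],"turn":[0,0,17.7],"grip":80},
])

```text
time: 16.92
position: [0.481, -0.1446, 0.2447]
tool_rot: [0.719, 0.696, 0.0, 0.0]
force: [0.5, -0.2, 0.8]
grip_width: 0.934
grasp_force: 0.0
```

```bash
cat > cups.py <<'E'
from h import *
import sys
st()
for n in sys.argv[1:]:
    c=cam(n,'pics/cups_%s.png'%n); P=cloud(c)
    hsv=cv2.cvtColor(c['frame'],cv2.COLOR_RGB2HSV)
    og=((hsv[...,0]>5)&(hsv[...,0]<18)&(hsv[...,1]>150)&(hsv[...,2]>90)).astype(np.uint8)
    k,l,s,ce=cv2.connectedComponentsWithStats(og)
    for i in range(1,k):
        Q=P[l==i]; Q=Q[(Q[:,2]>.02)&(Q[:,2]<.08)]
        if s[i,4]>60 and len(Q)>20:
            T=Q[Q[:,2]>np.percentile(Q[:,2],90)-.004]
            print(n,s[i],'top z',T[:,2].mean().round(4),'centre',((T.min(0)+T.max(0))/2)[:2].round(4),'size',(T.max(0)-T.min(0))[:2].round(4), 'uv@z', atz(c,*ce[i],.05).round(4))
E
python3 cups.py wrist scene
```

```text
t 16.93 p [ 0.481  -0.1446  0.2447] ydir -1.9 tilt [ 0.  0. -1.] F [ 0.5 -0.2  0.8] M [ 0.06 -0.    0.04] g 79.8 0.0 q [-0.43 -0.06  1.88  0.    1.32 -0.4 ]
wrist [ 332  104   42   41 1327] top z 0.0529 centre [ 0.565  -0.0796] size [0.0428 0.0414] uv@z [ 0.5651 -0.0793  0.05  ]
wrist [ 207  111   40   40 1250] top z 0.0528 centre [ 0.4292 -0.0816] size [0.0409 0.0398] uv@z [ 0.4295 -0.082   0.05  ]
scene [396 132   9  17  84] top z 0.0691 centre [ 0.6612 -0.9245] size [0.0165 0.022 ] uv@z [ 0.652  -0.9039  0.05  ]
scene [364 172  11  24 184] top z 0.069 centre [ 0.5573 -0.467 ] size [0.026  0.0222] uv@z [ 0.5452 -0.4372  0.05  ]
scene [281 220  18  14 177] top z 0.0531 centre [ 0.5639 -0.0796] size [0.0427 0.0388] uv@z [ 0.5627 -0.0773  0.05  ]
scene [331 242  20  13 210] top z 0.053 centre [ 0.4244 -0.0778] size [0.0363 0.0385] uv@z [ 0.4234 -0.0747  0.05  ]
```

View pics/cups_wrist.png

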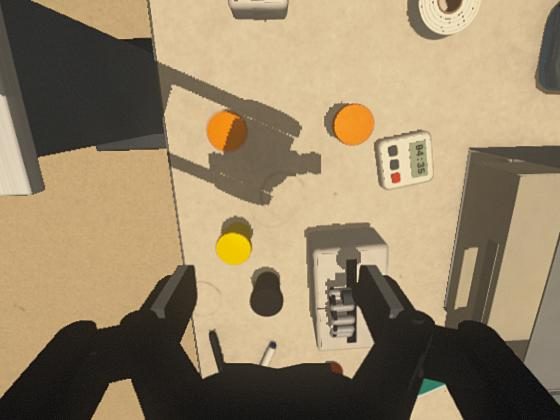

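Cup 2 is at (353,124), which is (0.565, -0.080). The other orange cup, at (226,131), was knocked and is now at (0.429, -0.081). The yellow cup at (234,242) and the black one at (266,292) stay. I'll take the far cup first, with the fingers turned 30° to miss the timer.

```bash
python3 -c "
from h import *
plan(((.565,-.0795,.13),28),((.565,-.0795,.016),28))"
```

```text
T [65.4, 81.7, 114.6] turn [0.0, -0.0, -29.7] dist 155
T [65.3, 81.7, 228.6] turn [0.0, -0.0, -29.7] dist 251
```

Emit:
move_arm([
  {"translation":[33,41,0],"turn":[0,0,-10],"grip":64},
  {"translation":[65.4,81.7,20],"turn":[0,0,-20],"grip":64},
  {"translation":[65.4,81.7,75],"turn":[0,0,-29.7],"grip":64},
  {"translation":[65.4,81.7,115],"turn":[0,0,-29.7],"grip":64},
  {"translation":[65.4,81.7,150],"turn":[0,0,-29.7],"grip":64},
  {"translation":[65.4,81.7,185],"turn":[0,0,-29.7],"grip":64},
  {"translation":[65.4,81.7,215],"turn":[0,0,-29.7],"grip":64},
  {"translation":[65.4,81.7,228],"turn":[0,0,-29.7],"grip":64},
])

```text
time: 18.02
position: [0.5634, -0.078, 0.0144]
tool_rot: [0.514, 0.858, -0.0, -0.002]
force: [0.2, -0.4, 0.6]
grip_width: 0.753
grasp_force: 0.0
```

Emit:
move_arm([
  {"translation":[0,0,0],"turn":[0,0,0],"grip":64},
  {"translation":[0,0,0],"turn":[0,0,0],"grip":30},
  {"translation":[0,0,0],"turn":[0,0,0],"grip":30},
  {"translation":[0,0,0],"turn":[0,0,0],"grip":30},
  {"translation":[0,0,0],"turn":[0,0,0],"grip":30},
], newtons=50)

```text
time: 18.65
position: [0.5663, -0.0807, 0.0185]
tool_rot: [0.515, 0.857, 0.001, 0.002]
force: [-1.9, -0.2, 7.1]
grip_width: 0.472
grasp_force: 50.5
```

```bash
python3 -c "
from h import *
st();plan(((.565,-.0795,.15),-2),((.475,.225,.15),-2))"
```

```text
t 18.65 p [ 0.5663 -0.0807  0.0185] ydir 28.0 tilt [ 0.003 -0.001 -1.   ] F [-1.9 -0.2  7.1] M [0.1  0.09 0.  ] g 40.3 50.5 q [-0.26  0.38  1.86  0.    0.9  -0.75]
T [1.4, -0.3, -131.5] turn [0.2, 0.1, 30.0] dist 132
T [312.5, 63.2, -132.0] turn [0.2, 0.1, 30.0] dist 345
```

Emit:
move_arm([
  {"translation":[0,0,-30],"turn":[0,0,0],"grip":30},
  {"translation":[0,0,-80],"turn":[0,0,0],"grip":30},
  {"translation":[0,0,-130],"turn":[0,0,8],"grip":30},
  {"translation":[0,0,-150],"turn":[0,0,15],"grip":30},
  {"translation":[55,10,-150],"turn":[0,0,23],"grip":30},
  {"translation":[110,20,-150],"turn":[0,0,30],"grip":30},
], newtons=70)

```text
time: 19.4
position: [0.5305, 0.0268, 0.167]
tool_rot: [0.722, 0.692, 0.001, 0.0]
force: [0.1, 0.8, -2.1]
grip_width: 0.469
grasp_force: 70.7
```

```bash
python3 -c "
from h import *
st();plan(((.475,.2285,.168),-2),((.475,.2285,.04),-2))"
```

```text
t 19.4 p [0.5305 0.0268 0.167 ] ydir -2.4 tilt [ 0.001  0.    -1.   ] F [ 0.1  0.8 -2.1] M [-0.01 -0.03  0.08] g 40.1 70.7 q [-0.08  0.08  1.89  0.    1.17 -0.04]
T [199.2, -63.8, -1.0] turn [0.1, -0.0, -0.4] dist 209
T [199.2, -63.9, 127.0] turn [0.1, -0.0, -0.4] dist 245
```

Emit:
move_arm([
  {"translation":[55,-18,0],"turn":[0,0,0],"grip":30},
  {"translation":[110,-36,0],"turn":[0,0,0],"grip":30},
  {"translation":[160,-52,0],"turn":[0,0,0],"grip":30},
  {"translation":[190,-60,0],"turn":[0,0,0],"grip":30},
  {"translation":[190,-60,0],"turn":[0,0,0],"grip":30},
  {"translation":[190,-60,0],"turn":[0,0,0],"grip":30},
])

```text
time: 20.15
position: [0.4773, 0.2176, 0.1663]
tool_rot: [0.719, 0.695, -0.0, 0.0]
force: [-0.6, 0.1, -1.7]
grip_width: 0.47
grasp_force: 70.7
```

```bash
python3 - <<'E'
from h import *
st();plan(((.4749,.2285,.0295),-2))
c=cam('wrist','pics/tub1.png');P=cloud(c).reshape(-1,3)
m=(abs(P[:,0]-.474)<.08)&(abs(P[:,1]-.16)<.1)&(P[:,2]>0)&(P[:,2]<.02);Q=P[m];print('floor',len(Q),Q.min(0),Q.max(0),np.median(Q,0))
m=(abs(P[:,0]-.474)<.1)&(abs(P[:,1]-.16)<.09)&(P[:,2]>.06)&(P[:,2]<.07);Q=P[m];print('rim',len(Q),Q.min(0),Q.max(0),np.median(Q,0))
E
```

```text
t 20.15 p [0.4773 0.2176 0.1663] ydir -2.0 tilt [-0.    -0.001 -1.   ] F [-0.6  0.1 -1.7] M [ 0.01 -0.    0.02] g 40.1 70.7 q [ 0.29  0.07  1.91 -0.    1.16  0.33]
T [10.9, -2.7, 136.8] turn [-0.0, 0.0, 0.0] dist 137
floor 10676 [3.94006676e-01 1.29575622e-01 7.45553669e-06] [0.55399696 0.25999337 0.01999358] [0.47575119 0.21384581 0.00995449]
rim 1504 [0.41067501 0.15863    0.06000763] [0.5559844  0.24994988 0.06998722] [0.52908828 0.21067223 0.06505351]
```

View pics/tub1.png

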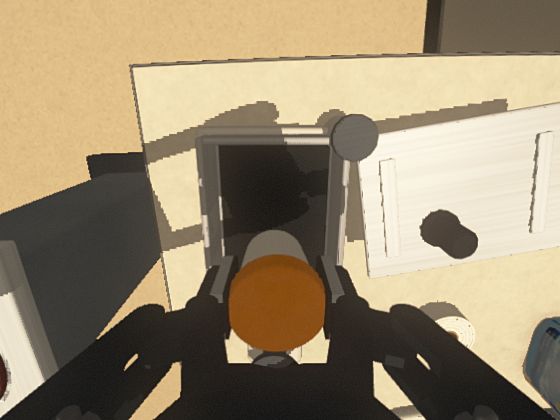

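The tub's floor spans about px 219 to 329 at row 150, and the cover is well clear at right. I'll check the tub's centre.

```bash
python3 - <<'E'
from h import *
c=cam('wrist');P=cloud(c).reshape(-1,3)
m=(abs(P[:,0]-.474)<.066)&(P[:,1]<.285)&(P[:,1]>.19)&(P[:,2]>.007)&(P[:,2]<.013);Q=P[m]
for y in np.arange(.2,.28,.01):
    X=Q[abs(Q[:,1]-y)<.004,0]; print(round(y,3),len(X),np.percentile(X,[1,99]).round(4) if len(X) else '')
print(Q[:,1].max())
for v in (150,200,240):
    r=P.reshape(420,560,3)[v,190:350]; print(v,[(190+i,*r[i].round(3)) for i in range(0,160,6)][::1][:6],'...',[(190+i,*r[i].round(3)) for i in range(126,160,5)])
E
```

```text
0.2 801 [0.4179 0.5292]
0.21 828 [0.4185 0.5291]
0.22 856 [0.4187 0.5298]
0.23 875 [0.4189 0.5297]
0.24 904 [0.4199 0.5306]
0.25 931 [0.4198 0.5305]
0.26 956 [0.4199 0.5312]
0.27 253 [0.4198 0.5131]
0.28 0 
0.269132411099443
150 [(190, np.float64(0.392), np.float64(0.264), np.float64(-0.001)), (196, np.float64(0.415), np.float64(0.271), np.float64(0.064)), (202, np.float64(0.42), np.float64(0.271), np.float64(0.064)), (208, np.float64(0.42), np.float64(0.268), np.float64(0.042)), (214, np.float64(0.419), np.float64(0.265), np.float64(0.015)), (220, np.float64(0.424), np.float64(0.264), np.float64(0.011))] ... [(316, np.float64(0.517), np.float64(0.261), np.float64(0.01)), (321, np.float64(0.522), np.float64(0.261), np.float64(0.011)), (326, np.float64(0.527), np.float64(0.26), np.float64(0.009)), (331, np.float64(0.532), np.float64(0.26), np.float64(0.01)), (336, np.float64(0.524), np.float64(0.269), np.float64(0.076)), (341, np.float64(0.528), np.float64(0.269), np.float64(0.076)), (346, np.float64(0.532), np.float64(0.268), np.float64(0.076))]
200 [(190, np.float64(0.386), np.float
[... 931 characters left out ...]
p.float64(0.411), np.float64(0.193), np.float64(0.063)), (208, np.float64(0.417), np.float64(0.193), np.float64(0.064)), (214, np.float64(0.417), np.float64(0.183), np.float64(0.042)), (220, np.float64(0.417), np.float64(0.172), np.float64(0.015))] ... [(316, np.float64(0.518), np.float64(0.166), np.float64(0.011)), (321, np.float64(0.523), np.float64(0.166), np.float64(0.01)), (326, np.float64(0.529), np.float64(0.165), np.float64(0.01)), (331, np.float64(0.529), np.float64(0.177), np.float64(0.037)), (336, np.float64(0.529), np.float64(0.188), np.float64(0.061)), (341, np.float64(0.533), np.float64(0.189), np.float64(0.065)), (346, np.float64(0.553), np.float64(0.159), np.float64(-0.002))]
```

Emit:
move_arm([
  {"translation":[12,-2.3,0],"turn":[0,0,0],"grip":30},
  {"translation":[12,-2.3,40],"turn":[0,0,0],"grip":30},
  {"translation":[12,-2.3,75],"turn":[0,0,0],"grip":30},
  {"translation":[12,-2.3,100],"turn":[0,0,0],"grip":30},
  {"translation":[12,-2.3,120],"turn":[0,0,0],"grip":30},
  {"translation":[12,-2.3,130],"turn":[0,0,0],"grip":30},
  {"translation":[12,-2.3,134],"turn":[0,0,0],"grip":30},
  {"translation":[12,-2.3,134],"turn":[0,0,0],"grip":30},
])

```text
time: 21.25
position: [0.476, 0.2304, 0.0331]
tool_rot: [0.719, 0.695, 0.0, 0.0]
force: [-0.3, 0.6, -1.4]
grip_width: 0.469
grasp_force: 70.7
```

```bash
python3 -c "
from h import *
st()"
```

```text
t 21.25 p [0.476  0.2304 0.0331] ydir -2.0 tilt [ 0.001  0.    -1.   ] F [-0.3  0.6 -1.4] M [ 0.    0.01 -0.02] g 40.1 70.7 q [0.32 0.28 1.96 0.   0.9  0.35]
```

Emit:
move_arm([
  {"translation":[0,0,2],"turn":[0,0,0],"grip":30},
  {"translation":[0,0,4],"turn":[0,0,0],"grip":30},
  {"translation":[0,0,4],"turn":[0,0,0],"grip":30},
])

```text
time: 21.62
position: [0.4756, 0.2303, 0.0288]
tool_rot: [0.719, 0.695, 0.0, 0.0]
force: [0.5, -0.2, -0.9]
grip_width: 0.471
grasp_force: 70.7
```

```bash
python3 -c "
from h import *
st()"
```

```text
t 21.62 p [0.4756 0.2303 0.0288] ydir -2.0 tilt [ 0.  0. -1.] F [ 0.5 -0.2 -0.9] M [-0.04 -0.06 -0.01] g 40.2 70.7 q [0.32 0.28 1.96 0.   0.89 0.35]
```

Emit:
move_arm([
  {"translation":[0,0,2],"turn":[0,0,0],"grip":30},
  {"translation":[0,0,2],"turn":[0,0,0],"grip":30},
])

```text
time: 21.88
position: [0.4758, 0.2306, 0.0286]
tool_rot: [0.719, 0.695, -0.0, -0.0]
force: [-4.8, -0.6, 10.3]
grip_width: 0.467
grasp_force: 71.6
```

```bash
python3 -c "
from h import *
st()"
```

```text
t 21.88 p [0.4758 0.2306 0.0286] ydir -2.0 tilt [-0.001  0.    -1.   ] F [-4.8 -0.6 10.3] M [-0.19  0.73 -0.05] g 39.9 71.6 q [0.32 0.29 1.96 0.   0.89 0.35]
```

Emit:
move_arm([
  {"translation":[0,0,-1],"turn":[0,0,0],"grip":30},
  {"translation":[0,0,-1],"turn":[0,0,0],"grip":48},
  {"translation":[0,0,-1],"turn":[0,0,0],"grip":56},
  {"translation":[0,0,-1],"turn":[0,0,0],"grip":56},
  {"translation":[0,0,-15],"turn":[0,0,0],"grip":56},
  {"translation":[0,0,-50],"turn":[0,0,0],"grip":56},
  {"translation":[0,0,-110],"turn":[0,0,0],"grip":64},
  {"translation":[0,0,-140],"turn":[0,0,0],"grip":64},
])

```text
time: 22.88
position: [0.4777, 0.231, 0.1714]
tool_rot: [0.719, 0.695, 0.003, 0.001]
force: [0.2, -0.7, -0.0]
grip_width: 0.748
grasp_force: 0.0
```

```bash
python3 cups.py wrist scene; python3 -c "
from h import *
plan(((.4292,-.0815,.16),-2),((.4292,-.0815,.016),-2))"
```

```text
t 22.88 p [0.4777 0.231  0.1714] ydir -2.0 tilt [ 0.006  0.002 -1.   ] F [ 0.2 -0.7 -0. ] M [0.03 0.02 0.  ] g 63.9 0.0 q [ 0.32  0.07  1.89 -0.    1.17  0.35]
wrist [ 247  184   50   50 1978] top z 0.0626 centre [0.4741 0.2319] size [0.0429 0.0429] uv@z [0.4738 0.2282 0.05  ]
scene [396 132   9  17  83] top z 0.0679 centre [ 0.6604 -0.9297] size [0.0231 0.0222] uv@z [ 0.6526 -0.9053  0.05  ]
scene [364 171  12  25 183] top z 0.0686 centre [ 0.5587 -0.4667] size [0.0268 0.027 ] uv@z [ 0.5459 -0.4387  0.05  ]
scene [332 241  19  14 207] top z 0.0533 centre [ 0.425  -0.0779] size [0.0381 0.0402] uv@z [ 0.4242 -0.0748  0.05  ]
scene [210 298  26  20 425] top z 0.0613 centre [0.4726 0.2301] size [0.0435 0.0424] uv@z [0.4792 0.225  0.05  ]
T [-314.7, -39.4, 11.1] turn [0.6, -0.2, 0.0] dist 317
T [-315.2, -40.9, 155.1] turn [0.6, -0.2, 0.0] dist 354
```

Cup 2 stands upright in the tub, its top at 63 mm. Next is the other cup.

Emit:
move_arm([
  {"translation":[-60,-8,0],"turn":[0,0,0],"grip":64},
  {"translation":[-120,-16,0],"turn":[0,0,0],"grip":64},
  {"translation":[-180,-24,0],"turn":[0,0,0],"grip":64},
  {"translation":[-240,-32,0],"turn":[0,0,0],"grip":64},
  {"translation":[-300,-39,0],"turn":[0,0,0],"grip":64},
  {"translation":[-315,-41,20],"turn":[0,0,0],"grip":64},
  {"translation":[-315,-41,50],"turn":[0,0,0],"grip":64},
  {"translation":[-315,-41,50],"turn":[0,0,0],"grip":64},
])

```text
time: 23.98
position: [0.4204, -0.0823, 0.1136]
tool_rot: [0.72, 0.694, -0.002, -0.003]
force: [-0.8, 0.3, -0.4]
grip_width: 0.746
grasp_force: 0.0
```

```bash
python3 cups.py wrist scene|grep -v ' -0.[49]'; python3 -c "
from h import *
plan(((.4292,-.0815,.10),-2),((.4292,-.0815,.018),-2))"
```

```text
wrist [ 258  192   59   59 2753] top z 0.0526 centre [ 0.4276 -0.078 ] size [0.0416 0.0432] uv@z [ 0.4278 -0.0772  0.05  ]
scene [332 242  18  13 194] top z 0.0531 centre [ 0.4246 -0.0756] size [0.0374 0.0356] uv@z [ 0.4235 -0.0732  0.05  ]
scene [210 297  26  21 458] top z 0.0614 centre [0.4729 0.2296] size [0.0428 0.0433] uv@z [0.4801 0.2238 0.05  ]
T [1.5, 6.0, 16.4] turn [-0.1, -0.0, 0.0] dist 18
T [1.5, 6.1, 98.4] turn [-0.1, -0.0, 0.0] dist 99
```

Emit:
move_arm([
  {"translation":[0,0,0],"turn":[0,0,0],"grip":64},
  {"translation":[0,0,0],"turn":[0,0,0],"grip":64},
])

```text
time: 24.32
position: [0.4245, -0.0831, 0.1177]
tool_rot: [0.719, 0.695, 0.0, 0.001]
force: [0.7, 0.5, -0.8]
grip_width: 0.75
grasp_force: 0.0
```

```bash
python3 -c "
from h import *
st();plan(((.4276,-.079,.018),-2))"
```

```text
t 24.32 p [ 0.4245 -0.0831  0.1177] ydir -1.9 tilt [ 0.002 -0.001 -1.   ] F [ 0.7  0.5 -0.8] M [0.   0.04 0.  ] g 64.0 0.0 q [-0.36 -0.07  2.15 -0.    1.06 -0.32]
T [4.3, 2.7, 99.7] turn [0.1, 0.0, 0.1] dist 100
```

Emit:
move_arm([
  {"translation":[4,2.8,30],"turn":[0,0,0],"grip":64},
  {"translation":[4,2.8,65],"turn":[0,0,0],"grip":64},
  {"translation":[4,2.8,90],"turn":[0,0,0],"grip":64},
  {"translation":[4,2.8,100],"turn":[0,0,0],"grip":64},
  {"translation":[4,2.8,100],"turn":[0,0,0],"grip":30},
  {"translation":[4,2.8,100],"turn":[0,0,0],"grip":30},
  {"translation":[4,2.8,100],"turn":[0,0,0],"grip":30},
  {"translation":[4,2.8,100],"turn":[0,0,0],"grip":30},
], newtons=60)

```text
time: 25.32
position: [0.4273, -0.0795, 0.0174]
tool_rot: [0.719, 0.695, 0.0, 0.001]
force: [-0.8, -0.4, 1.8]
grip_width: 0.476
grasp_force: 60.7
```

```bash
python3 -c "
from h import *
st()"
```

```text
t 25.32 p [ 0.4273 -0.0795  0.0174] ydir -2.0 tilt [ 0.002 -0.001 -1.   ] F [-0.8 -0.4  1.8] M [0.03 0.03 0.  ] g 40.7 60.7 q [-0.35  0.13  2.18  0.    0.82 -0.31]
```

Emit:
move_arm([
  {"translation":[0,0,-40],"turn":[0,0,0],"grip":30},
  {"translation":[0,0,-100],"turn":[0,0,0],"grip":30},
  {"translation":[0,0,-150],"turn":[0,0,0],"grip":30},
  {"translation":[50,12,-155],"turn":[0,0,0],"grip":30},
  {"translation":[105,25,-155],"turn":[0,0,0],"grip":30},
  {"translation":[160,38,-155],"turn":[0,0,0],"grip":30},
  {"translation":[210,48,-155],"turn":[0,0,0],"grip":30},
  {"translation":[238,53.5,-155],"turn":[0,0,0],"grip":30},
], newtons=70)

```text
time: 26.32
position: [0.4883, 0.1592, 0.1717]
tool_rot: [0.719, 0.696, 0.0, -0.0]
force: [-0.2, -0.4, -0.5]
grip_width: 0.477
grasp_force: 70.7
```

Emit:
move_arm([
  {"translation":[0,0,0],"turn":[0,0,0],"grip":30},
  {"translation":[0,0,0],"turn":[0,0,0],"grip":30},
  {"translation":[0,0,0],"turn":[0,0,0],"grip":30},
])

```text
time: 26.7
position: [0.488, 0.1557, 0.1714]
tool_rot: [0.72, 0.694, -0.0, -0.0]
force: [0.8, 0.0, -1.2]
grip_width: 0.476
grasp_force: 70.8
```

```bash
python3 -c "
from h import *
st();plan(((.4727,.158,.030),-2))"; python3 cups.py wrist
```

```text
t 26.7 p [0.488  0.1557 0.1714] ydir -2.1 tilt [-0. -0. -1.] F [ 0.8  0.  -1.2] M [-0.03  0.02  0.01] g 40.7 70.8 q [ 0.17  0.04  1.93 -0.    1.17  0.21]
T [1.8, -15.3, 141.5] turn [-0.0, 0.0, -0.1] dist 142
t 26.7 p [0.488  0.1557 0.1714] ydir -2.1 tilt [-0. -0. -1.] F [ 0.8  0.  -1.2] M [-0.03  0.02  0.01] g 40.7 70.8 q [ 0.17  0.04  1.93 -0.    1.17  0.21]
wrist [ 229   90   55   57 1933] top z 0.0627 centre [0.4741 0.2317] size [0.0422 0.0423] uv@z [0.4737 0.2284 0.05  ]
```

Emit:
move_arm([
  {"translation":[2,-15.3,0],"turn":[0,0,0],"grip":30},
  {"translation":[2,-15.3,40],"turn":[0,0,0],"grip":30},
  {"translation":[2,-15.3,80],"turn":[0,0,0],"grip":30},
  {"translation":[2,-15.3,110],"turn":[0,0,0],"grip":30},
  {"translation":[2,-15.3,130],"turn":[0,0,0],"grip":30},
  {"translation":[2,-15.3,139],"turn":[0,0,0],"grip":30},
  {"translation":[2,-15.3,143],"turn":[0,0,0],"grip":30},
  {"translation":[2,-15.3,144],"turn":[0,0,0],"grip":30},
])

```text
time: 27.75
position: [0.4736, 0.1594, 0.0283]
tool_rot: [0.719, 0.695, 0.001, 0.0]
force: [0.6, -0.7, -0.9]
grip_width: 0.472
grasp_force: 70.8
```

```bash
python3 -c "
from h import *
st()"
```

```text
t 27.75 p [0.4736 0.1594 0.0283] ydir -2.0 tilt [ 0.001  0.    -1.   ] F [ 0.6 -0.7 -0.9] M [-0.01 -0.02 -0.06] g 40.3 70.8 q [0.18 0.23 2.03 0.   0.88 0.22]
```

Emit:
move_arm([
  {"translation":[0,0,1],"turn":[0,0,0],"grip":30},
  {"translation":[0,0,1.5],"turn":[0,0,0],"grip":30},
  {"translation":[0,0,1.5],"turn":[0,0,0],"grip":30},
])

```text
time: 28.12
position: [0.474, 0.1596, 0.0274]
tool_rot: [0.719, 0.695, 0.001, 0.0]
force: [-1.0, -0.8, 5.3]
grip_width: 0.472
grasp_force: 71.2
```

```bash
python3 -c "
from h import *
st()"
```

```text
t 28.12 p [0.474  0.1596 0.0274] ydir -2.0 tilt [ 0.001  0.    -1.   ] F [-1.  -0.8  5.3] M [-0.03  0.33  0.  ] g 40.3 71.2 q [0.18 0.24 2.03 0.   0.87 0.22]
```

Emit:
move_arm([
  {"translation":[0,0,0],"turn":[0,0,0],"grip":48},
  {"translation":[0,0,0],"turn":[0,0,0],"grip":56},
  {"translation":[0,0,0],"turn":[0,0,0],"grip":56},
  {"translation":[0,0,-15],"turn":[0,0,0],"grip":56},
  {"translation":[0,0,-50],"turn":[0,0,0],"grip":56},
  {"translation":[0,0,-110],"turn":[0,0,0],"grip":60},
  {"translation":[0,30,-150],"turn":[0,0,-10],"grip":60},
  {"translation":[0,60,-150],"turn":[0,0,-20],"grip":60},
])

```text
time: 29.12
position: [0.5374, 0.158, 0.183]
tool_rot: [0.585, 0.811, 0.004, 0.004]
force: [-0.2, 0.4, -0.2]
grip_width: 0.701
grasp_force: 0.0
```

```bash
python3 - <<'E'
from h import *
st()
for n in ('wrist','scene','side'):
    c=cam(n,'pics/k_%s.png'%n);P=cloud(c).reshape(-1,3)
    m=(P[:,0]>.57)&(P[:,0]<.66)&(P[:,1]>.16)&(P[:,1]<.25)&(P[:,2]>.095)&(P[:,2]<.118);Q=P[m]
    if len(Q)>5: print(n,'knob',len(Q),Q.min(0).round(4),Q.max(0).round(4))
plan(((.611,.2045,.12),46),((.611,.2045,.082),46))
E
python3 cups.py wrist scene|grep -v ' -0.[49]'
```

```text
t 29.12 p [0.5374 0.158  0.183 ] ydir 18.4 tilt [ 0.012  0.002 -1.   ] F [-0.2  0.4 -0.2] M [ 0.05 -0.07 -0.02] g 59.8 0.0 q [ 0.16  0.12  1.82  0.    1.19 -0.16]
wrist knob 928 [0.5996 0.1911 0.095 ] [0.6236 0.2141 0.1135]
scene knob 156 [0.5993 0.1907 0.0952] [0.6196 0.2132 0.1132]
side knob 92 [0.5977 0.1916 0.0951] [0.6193 0.2148 0.1153]
T [21.5, 87.4, 57.8] turn [0.1, 0.0, -28.1] dist 107
T [21.5, 87.4, 95.8] turn [0.1, 0.0, -28.1] dist 131
t 29.27 p [0.5343 0.1572 0.1777] ydir 17.9 tilt [ 0.002  0.    -1.   ] F [ 0.5 -0.7 -0.5] M [-0.05  0.07  0.  ] g 60.0 0.0 q [ 0.16  0.12  1.83  0.    1.19 -0.15]
wrist [ 205   71   55   57 1526] top z 0.0626 centre [0.4745 0.2317] size [0.0423 0.0431] uv@z [0.4738 0.2263 0.05  ]
wrist [ 186  157   51   50 1618] top z 0.0625 centre [0.4745 0.1608] size [0.0425 0.0434] uv@z [0.4747 0.1564 0.05  ]
scene [239 279  24  18 349] top z 0.0629 centre [0.4723 0.1603] size [0.0395 0.0396] uv@z [0.4797 0.153  0.05  ]
scene [210 298  26  20 429] top z 0.0614 centre [0.4726 0.2301] size [0.0418 0.0429] uv@z [0.4794 0.2249 0.05  ]
```

View pics/k_wrist.png

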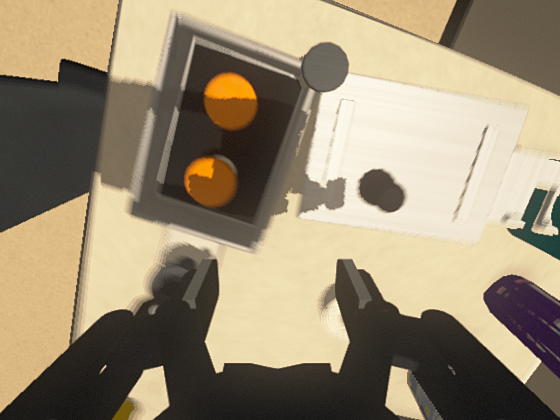

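Both orange cups, at (230,100) and (212,180), stand in the tub, and the knob is at (382,190). I'll grip the knob.

Emit:
move_arm([
  {"translation":[10,44,0],"turn":[0,0,-10],"grip":60},
  {"translation":[19.6,87.5,10],"turn":[0,0,-20],"grip":60},
  {"translation":[19.6,87.5,40],"turn":[0,0,-28],"grip":60},
  {"translation":[19.6,87.5,75],"turn":[0,0,-28],"grip":60},
  {"translation":[19.6,87.5,94],"turn":[0,0,-28],"grip":60},
  {"translation":[19.6,87.5,94],"turn":[0,0,-28],"grip":60},
  {"translation":[19.6,87.5,94],"turn":[0,0,-28],"grip":15},
  {"translation":[19.6,87.5,94],"turn":[0,0,-28],"grip":15},
], newtons=40)

```text
time: 30.38
position: [0.611, 0.2026, 0.0843]
tool_rot: [0.374, 0.927, -0.0, 0.001]
force: [-11.9, -14.5, 12.2]
grip_width: 0.285
grasp_force: 9.4
```

Emit:
move_arm([
  {"translation":[0,0,0],"turn":[0,0,0],"grip":15},
  {"translation":[0,0,0],"turn":[0,0,0],"grip":15},
])

```text
time: 30.62
position: [0.6106, 0.2021, 0.0845]
tool_rot: [0.374, 0.927, -0.001, 0.0]
force: [-3.0, -3.4, 6.1]
grip_width: 0.267
grasp_force: 40.1
```

```bash
python3 -c "
from h import *
st();arc((.538,.277),[-7,-14,-21,-28,-35,-42,-49,-56])"
```

```text
t 30.62 p [0.6106 0.2021 0.0845] ydir 46.0 tilt [ 0.    -0.001 -1.   ] F [-3.  -3.4  6.1] M [-0.56  0.62 -0.01] g 22.8 40.1 q [ 0.21  0.41  1.67 -0.    1.07 -0.59]
r 0.10426307789373136 ang -45.88590161908047
-7 [1.2, -12.7, 0.0] turn 7
-14 [3.9, -25.1, 0.0] turn 14
-21 [8.2, -37.1, 0.0] turn 21
-28 [13.8, -48.5, 0.0] turn 28
-35 [20.8, -59.1, 0.0] turn 35
-42 [29.1, -68.8, 0.0] turn 42
-49 [38.5, -77.5, 0.0] turn 49
-56 [48.8, -84.9, -0.0] turn 56
```

Emit:
move_arm([
  {"translation":[1.2,-12.7,-0.5],"turn":[0,0,7],"grip":15},
  {"translation":[3.9,-25.1,-0.5],"turn":[0,0,14],"grip":15},
  {"translation":[8.2,-37.1,-0.5],"turn":[0,0,21],"grip":15},
  {"translation":[13.8,-48.5,-0.5],"turn":[0,0,28],"grip":15},
  {"translation":[20.8,-59.1,-0.5],"turn":[0,0,35],"grip":15},
  {"translation":[29.1,-68.8,-0.5],"turn":[0,0,42],"grip":15},
  {"translation":[38.5,-77.5,-0.5],"turn":[0,0,49],"grip":15},
  {"translation":[38.5,-77.5,-0.5],"turn":[0,0,49],"grip":15},
])

```text
time: 31.62
position: [0.5295, 0.1729, 0.0845]
tool_rot: [0.725, 0.688, 0.0, 0.002]
force: [-0.4, -4.6, 4.5]
grip_width: 0.263
grasp_force: 41.1
```

```bash
python3 -c "
from h import *
st();arc((.538,.277),[-7,-14,-21,-28,-35,-42,-46,-49])"
```

```text
t 31.62 p [0.5295 0.1729 0.0845] ydir -3.0 tilt [ 0.003 -0.002 -1.   ] F [-0.4 -4.6  4.5] M [-0.83  0.33 -0.17] g 22.4 41.1 q [ 0.19  0.25  1.88 -0.    1.01  0.24]
r 0.10440189955595343 ang -94.67488252488401
-7 [1.2, -12.7, -0.0] turn 7
-14 [3.8, -25.2, -0.1] turn 14
-21 [8.0, -37.2, -0.1] turn 21
-28 [13.7, -48.6, -0.2] turn 28
-35 [20.6, -59.3, -0.2] turn 35
-42 [28.9, -69.0, -0.2] turn 42
-46 [34.1, -74.1, -0.3] turn 46
-49 [38.2, -77.7, -0.3] turn 49
```

Emit:
move_arm([
  {"translation":[1.2,-12.7,0],"turn":[0,0,7],"grip":15},
  {"translation":[3.8,-25.2,0],"turn":[0,0,14],"grip":15},
  {"translation":[8.0,-37.2,0],"turn":[0,0,21],"grip":15},
  {"translation":[13.7,-48.6,0],"turn":[0,0,28],"grip":15},
  {"translation":[20.6,-59.3,0],"turn":[0,0,35],"grip":15},
  {"translation":[28.9,-69,0],"turn":[0,0,42],"grip":15},
  {"translation":[34.1,-74.1,0],"turn":[0,0,46],"grip":15},
  {"translation":[34.1,-74.1,0],"turn":[0,0,46],"grip":15},
])

```text
time: 32.62
position: [0.4573, 0.2116, 0.0844]
tool_rot: [0.937, 0.35, 0.0, 0.001]
force: [-2.0, -6.4, 6.8]
grip_width: 0.264
grasp_force: 41.6
```

```bash
python3 -c "
from h import *
st();arc((.538,.277),[-2,-4,-6,-8])"
```

```text
t 32.62 p [0.4573 0.2116 0.0844] ydir -49.0 tilt [ 0.001 -0.001 -1.   ] F [-2.  -6.4  6.8] M [-0.69  0.51 -0.43] g 22.5 41.6 q [ 0.29  0.14  2.   -0.    0.99  1.15]
r 0.1038586292623095 ang -140.98182033571487
-2 [0.2, -3.6, -0.0] turn 2
-4 [0.5, -7.2, -0.0] turn 4
-6 [0.9, -10.8, -0.0] turn 6
-8 [1.5, -14.4, -0.0] turn 8
```

Emit:
move_arm([
  {"translation":[0.2,-3.6,0],"turn":[0,0,2],"grip":15},
  {"translation":[0.5,-7.2,0],"turn":[0,0,3],"grip":15},
  {"translation":[0.9,-10,0],"turn":[0,0,3],"grip":15},
  {"translation":[0.9,-10,0],"turn":[0,0,3],"grip":15},
])

```text
time: 33.12
position: [0.4523, 0.2178, 0.0844]
tool_rot: [0.945, 0.326, 0.0, 0.003]
force: [-0.4, -10.6, 7.6]
grip_width: 0.266
grasp_force: 41.8
```

```bash
python3 -c "
from h import *
st();arc((.538,.277),[-2])"
```

```text
t 33.12 p [0.4523 0.2178 0.0844] ydir -51.9 tilt [ 0.003 -0.005 -1.   ] F [ -0.4 -10.6   7.6] M [-1.57  0.16 -0.39] g 22.7 41.8 q [ 0.31  0.14  2.01 -0.01  0.99  1.22]
r 0.10412886248143202 ang -145.3462182035544
-2 [0.3, -3.6, -0.0] turn 2
```

Emit:
move_arm([
  {"translation":[0.1,-2,0],"turn":[0,0,0],"grip":15},
  {"translation":[0.2,-3,0],"turn":[0,0,0],"grip":15},
  {"translation":[0.2,-3,0],"turn":[0,0,0],"grip":15},
])

```text
time: 33.5
position: [0.4523, 0.2179, 0.0844]
tool_rot: [0.945, 0.327, 0.001, 0.005]
force: [5.0, -19.1, 4.8]
grip_width: 0.266
grasp_force: 42.2
```

```bash
python3 -c "
from h import *
st();arc((.538,.277),[-2])"
```

```text
t 33.5 p [0.4523 0.2179 0.0844] ydir -51.8 tilt [ 0.006 -0.009 -1.   ] F [  5.  -19.1   4.8] M [-2.58 -0.41 -0.37] g 22.7 42.2 q [ 0.32  0.14  2.01 -0.01  0.99  1.23]
r 0.10410216477271875 ang -145.3992321871588
-2 [0.3, -3.6, -0.0] turn 2
```

The cover is hard against its shut stop. I'll ease off, release, and go to the nut.

Emit:
move_arm([
  {"translation":[-0.3,4.5,0],"turn":[0,0,0],"grip":15},
  {"translation":[-0.3,4.5,0],"turn":[0,0,0],"grip":50},
  {"translation":[-0.3,4.5,0],"turn":[0,0,0],"grip":60},
  {"translation":[-0.3,4.5,0],"turn":[0,0,0],"grip":60},
  {"translation":[-0.3,4.5,-50],"turn":[0,0,0],"grip":60},
  {"translation":[-0.3,4.5,-100],"turn":[0,0,0],"grip":60},
  {"translation":[-40,50,-100],"turn":[0,0,0],"grip":60},
  {"translation":[-70,90,-100],"turn":[0,0,0],"grip":60},
])

```text
time: 34.5
position: [0.4494, 0.108, 0.1837]
tool_rot: [0.945, 0.327, 0.001, 0.0]
force: [0.8, 0.5, -0.5]
grip_width: 0.707
grasp_force: 0.0
```

```bash
python3 - <<'E'
from h import *
st()
c=cam('wrist');P=cloud(c).reshape(-1,3);
m=(P[:,0]>.42)&(P[:,0]<.52)&(P[:,1]>.02)&(P[:,1]<.1)&(P[:,2]>.115)&(P[:,2]<.135);Q=P[m]
print(len(Q),Q.mean(0),cv2.minAreaRect(Q[:,:2].astype(np.float32)*1000)); w,v=np.linalg.eigh(np.cov(Q[:,:2].T)); print('axis',np.degrees(np.arctan2(v[1,1],v[0,1])),w)
plan(((.4692,.061,.15),-51),((.4692,.061,.0945),-51))
E
```

```text
t 34.5 p [0.4494 0.108  0.1837] ydir -51.8 tilt [ 0.003  0.    -1.   ] F [ 0.8  0.5 -0.5] M [-0.01 -0.04 -0.03] g 60.4 0.0 q [ 0.08 -0.09  2.03 -0.    1.2   0.99]
1525 [0.47408177 0.06840103 0.11919744] ((470.48193359375, 64.68693542480469), (59.95151901245117, 27.26909065246582), 55.18428039550781)
axis -142.08322559944563 [3.40157028e-05 1.88722294e-04]
T [-9.8, 45.0, 33.2] turn [0.3, 0.1, -1.0] dist 57
T [-9.7, 44.8, 88.7] turn [0.3, 0.1, -1.0] dist 100
```

Emit:
move_arm([
  {"translation":[-10,44,0],"turn":[0,0,0],"grip":60},
  {"translation":[-10,45,20],"turn":[0,0,0],"grip":60},
  {"translation":[-10,45,50],"turn":[0,0,0],"grip":60},
  {"translation":[-10,45,75],"turn":[0,0,0],"grip":60},
  {"translation":[-10,45,87],"turn":[0,0,0],"grip":50},
  {"translation":[-10,45,87],"turn":[0,0,0],"grip":10},
  {"translation":[-10,45,87],"turn":[0,0,0],"grip":10},
  {"translation":[-10,45,87],"turn":[0,0,0],"grip":10},
], newtons=60)

```text
time: 35.55
position: [0.4716, 0.0641, 0.0968]
tool_rot: [0.945, 0.327, 0.002, 0.004]
force: [4.7, -8.6, -5.6]
grip_width: 0.154
grasp_force: 58.5
```

```bash
python3 -c "
from h import *
st()"
```

```text
t 35.55 p [0.4716 0.0641 0.0968] ydir -51.9 tilt [ 0.006 -0.006 -1.   ] F [ 4.7 -8.6 -5.6] M [-1.41 -0.71  0.08] g 13.2 58.5 q [-0.01  0.06  2.07 -0.01  1.01  0.9 ]
```

Now tighten counter-clockwise, following the nut down.

Emit:
move_arm([
  {"translation":[-1.5,1,0.5],"turn":[0,0,0],"grip":10},
  {"translation":[-2.5,2,1],"turn":[0,0,-8],"grip":10},
  {"translation":[-2.5,2,1.5],"turn":[0,0,-16],"grip":10},
  {"translation":[-2.5,2,2],"turn":[0,0,-24],"grip":10},
  {"translation":[-2.5,2,2],"turn":[0,0,-24],"grip":10},
])

```text
time: 36.17
position: [0.4705, 0.0642, 0.0954]
tool_rot: [0.858, 0.514, 0.003, 0.001]
force: [2.3, 2.0, 0.1]
grip_width: 0.157
grasp_force: 60.2
```

```bash
python3 -c "
from h import *
st()"
```

```text
t 36.17 p [0.4705 0.0642 0.0954] ydir -28.1 tilt [ 0.005  0.001 -1.   ] F [2.3 2.  0.1] M [ 0.37 -0.34  0.09] g 13.4 60.2 q [-0.01  0.06  2.07  0.    1.01  0.48]
```

Emit:
move_arm([
  {"translation":[0,0,0.6],"turn":[0,0,-10],"grip":10},
  {"translation":[0,0,1.1],"turn":[0,0,-20],"grip":10},
  {"translation":[0,0,1.6],"turn":[0,0,-30],"grip":10},
  {"translation":[0,0,2.1],"turn":[0,0,-40],"grip":10},
  {"translation":[0,0,2.6],"turn":[0,0,-50],"grip":10},
  {"translation":[0,0,3.1],"turn":[0,0,-60],"grip":10},
  {"translation":[0,0,3.7],"turn":[0,0,-70],"grip":10},
  {"translation":[0,0,4.2],"turn":[0,0,-80],"grip":10},
])

```text
time: 37.17
position: [0.4665, 0.0634, 0.0908]
tool_rot: [0.324, 0.946, -0.001, -0.002]
force: [-7.9, -2.4, 10.7]
grip_width: 0.16
grasp_force: 60.9
```

```bash
python3 -c "
from h import *
st()"
```

```text
t 37.17 p [0.4665 0.0634 0.0908] ydir 52.2 tilt [-0.005 -0.001 -1.   ] F [-7.9 -2.4 10.7] M [-0.32  1.27 -0.04] g 13.6 60.9 q [-0.01  0.07  2.07 -0.    1.01 -0.92]
```

Emit:
move_arm([
  {"translation":[1.6,-1.2,0],"turn":[0,0,-8],"grip":10},
  {"translation":[1.6,-1.2,0.3],"turn":[0,0,-16],"grip":10},
  {"translation":[1.6,-1.2,0.7],"turn":[0,0,-24],"grip":10},
  {"translation":[1.6,-1.2,1],"turn":[0,0,-30],"grip":10},
  {"translation":[1.6,-1.2,1],"turn":[0,0,-30],"grip":10},
])

```text
time: 37.8
position: [0.4656, 0.0619, 0.0895]
tool_rot: [0.07, 0.998, -0.002, -0.001]
force: [-4.4, -5.5, 4.6]
grip_width: 0.163
grasp_force: 61.3
```

```bash
python3 -c "
from h import *
st()"
```

```text
t 37.8 p [0.4656 0.0619 0.0895] ydir 82.0 tilt [-0.002 -0.004 -1.   ] F [-4.4 -5.5  4.6] M [-0.88  0.62  0.01] g 13.9 61.3 q [-0.01  0.07  2.08 -0.01  1.   -1.44]
```

Emit:
move_arm([
  {"translation":[0,-1,0.2],"turn":[0,0,-4],"grip":10},
  {"translation":[0,-1,0.4],"turn":[0,0,-8],"grip":10},
  {"translation":[0,-1,0.4],"turn":[0,0,-12],"grip":10},
  {"translation":[0,-1,0.4],"turn":[0,0,-12],"grip":10},
], newtons=80)

```text
time: 38.3
position: [0.4654, 0.0613, 0.0894]
tool_rot: [-0.03, 1.0, -0.001, -0.001]
force: [-4.1, -4.3, 6.9]
grip_width: 0.151
grasp_force: 110.7
```

```bash
python3 -c "
from h import *
st()"
```

```text
t 38.3 p [0.4654 0.0613 0.0894] ydir 93.5 tilt [-0.003 -0.002 -1.   ] F [-4.1 -4.3  6.9] M [-1.07  0.82 -1.85] g 12.9 110.7 q [-0.02  0.07  2.08 -0.    1.   -1.65]
```

The moment reaches 1.85 N m at the tight angle. I'll relax the twist, release, lift and verify.

Emit:
move_arm([
  {"translation":[0,0,0],"turn":[0,0,4.5],"grip":10},
  {"translation":[0,0,0],"turn":[0,0,4.5],"grip":40},
  {"translation":[0,0,0],"turn":[0,0,4.5],"grip":60},
  {"translation":[0,0,0],"turn":[0,0,4.5],"grip":60},
  {"translation":[0,0,-50],"turn":[0,0,4.5],"grip":60},
  {"translation":[0,0,-110],"turn":[0,0,4.5],"grip":60},
  {"translation":[0,0,-150],"turn":[0,0,4.5],"grip":60},
  {"translation":[0,0,-150],"turn":[0,0,4.5],"grip":60},
], newtons=40)

```text
time: 39.3
position: [0.4692, 0.0629, 0.2428]
tool_rot: [0.004, 1.0, -0.0, 0.005]
force: [-0.2, -0.3, -0.5]
grip_width: 0.703
grasp_force: 0.0
```

```bash
python3 - <<'E'
from h import *
st()
for n in('wrist','side','scene'):
    c=cam(n,'pics/v_%s.png'%n);P=cloud(c).reshape(-1,3);
    m=(P[:,0]>.42)&(P[:,0]<.52)&(P[:,1]>.02)&(P[:,1]<.1)&(P[:,2]>.105)&(P[:,2]<.117);Q=P[m]
    if len(Q)>20:
        w,v=np.linalg.eigh(np.cov(Q[:,:2].T)); print(n,len(Q),Q.min(0).round(4),Q.max(0).round(4),'axis',np.degrees(np.arctan2(v[1,1],v[0,1])),w)
    m=(P[:,0]>.5)&(P[:,0]<.62)&(P[:,1]>-.34)&(P[:,1]<-.17)&(P[:,2]>.1)&(P[:,2]<.18);Q=P[m]
    if len(Q)>5: print(n,'lever',len(Q),Q.min(0).round(4),Q.max(0).round(4)); 
    for z in (.142,.148,.152):
        S=Q[Q[:,2]>z]
        if len(S)>3: print(z,len(S),S.min(0).round(4),S.max(0).round(4))
    for r in look_for(n,'lever_ball')[:2]: print(r['box'],r['conf'],dep(c,*r['box'][:2]).round(4))
E
```

```text
t 39.3 p [0.4692 0.0629 0.2428] ydir 89.5 tilt [ 0.01 -0.   -1.  ] F [-0.2 -0.3 -0.5] M [-0.04  0.01  0.01] g 60.1 0.0 q [-0.02 -0.13  1.95  0.    1.31 -1.58]
wrist 1071 [0.4369 0.0487 0.105 ] [0.5004 0.0762 0.1168] axis 178.05967500657457 [3.55295237e-05 3.01799696e-04]
side 147 [0.4374 0.0466 0.1052] [0.5018 0.077  0.1168] axis 178.7777370032543 [2.26516243e-05 3.43774424e-04]
side lever 175 [ 0.5375 -0.3127  0.1003] [ 0.5787 -0.2175  0.1555]
0.142 50 [ 0.5511 -0.2418  0.1423] [ 0.5787 -0.2175  0.1555]
0.148 25 [ 0.5553 -0.2418  0.1481] [ 0.5763 -0.2207  0.1555]
0.152 10 [ 0.5572 -0.2385  0.1522] [ 0.5706 -0.2221  0.1555]
[337.6, 192.8, 12.9, 20.4] 0.52 [ 0.5625 -0.2563  0.1113]
scene 225 [0.4365 0.0481 0.1052] [0.499  0.0745 0.1163] axis 179.7099401586808 [2.20874081e-05 3.28969607e-04]
scene lever 199 [ 0.5373 -0.3101  0.1   ] [ 0.5745 -0.2184  0.153 ]
0.142 50 [ 0.551  -0.2424  0.1432] [ 0.5745 -0.2204  0.153 ]
0.148 23 [ 0.5543 -0.2424  0.1481] [ 0.5714 -0.2241  0.153 ]
[333.2, 179.6, 15.0, 19.3] 0.75 [ 0.5611 -0.258   0.1124]
```

View pics/v_wrist.png

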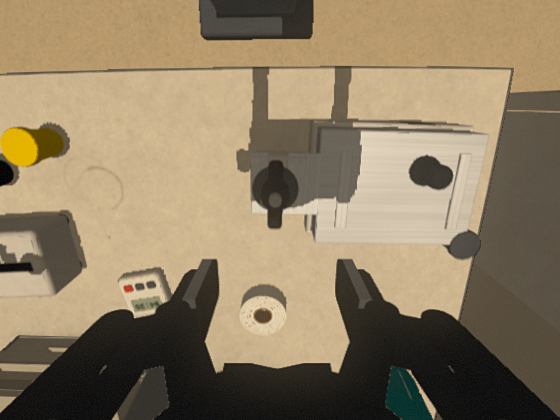

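The wing is square with the agitator (178°), so the nut is tight, and the cover lies flush over the tub. Now for the lever.

```bash
python3 -c "
from h import *
plan(((.54,-.28,.27),90))"
```

```text
T [-78.0, -342.1, -34.5] turn [0.0, -0.2, -0.5] dist 353
```

Emit:
move_arm([
  {"translation":[-13,-57,-10],"turn":[0,0,0],"grip":60},
  {"translation":[-26,-114,-20],"turn":[0,0,0],"grip":60},
  {"translation":[-39,-171,-30],"turn":[0,0,0],"grip":60},
  {"translation":[-52,-228,-32],"turn":[0,0,0],"grip":60},
  {"translation":[-65,-285,-32],"turn":[0,0,0],"grip":60},
  {"translation":[-78,-342,-32],"turn":[0,0,0],"grip":60},
  {"translation":[-78,-342,-32],"turn":[0,0,0],"grip":60},
  {"translation":[-78,-342,-32],"turn":[0,0,0],"grip":60},
])

```text
time: 40.6
position: [0.5404, -0.2793, 0.2682]
tool_rot: [0.005, 1.0, 0.001, -0.001]
force: [-0.2, 0.6, -0.3]
grip_width: 0.702
grasp_force: 0.0
```

```bash
python3 - <<'E'
from h import *
st()
c=cam('wrist','pics/lv0.png');P=cloud(c)
f=c['frame']; cv2.imwrite('pics/lv.png',cv2.resize(f[60:330,130:430][:,:,::-1],None,fx=2.2,fy=2.2,interpolation=cv2.INTER_CUBIC))
P=P.reshape(-1,3)
m=(P[:,0]>.5)&(P[:,0]<.65)&(P[:,1]>-.4)&(P[:,1]<-.17)
Q=P[m&(P[:,2]>.062)&(P[:,2]<.072)];print('box',Q.min(0),Q.max(0),cv2.minAreaRect(Q[:,:2].astype(np.float32)*1000))
Q=P[m&(P[:,2]>.11)&(P[:,2]<.17)];print('top',Q.min(0),Q.max(0))
from scipy.optimize import least_squares as L
B=Q[(Q[:,2]>.13)]
print(L(lambda x:np.linalg.norm(B-x,axis=1)-.015,B.mean(0)-[0,0,.015],loss='soft_l1',f_scale=.002).x,len(B))
for r in look_for('wrist','lever_ball')[:2]: print(r['box'],r['conf'],dep(c,*r['box'][:2]).round(4))
E
```

```text
t 40.6 p [ 0.5404 -0.2793  0.2682] ydir 89.5 tilt [-0.003  0.003 -1.   ] F [-0.2  0.6 -0.3] M [-0.07  0.01  0.02] g 59.9 0.0 q [-0.59  0.16  1.61  0.    1.38 -2.15]
box [ 0.51945872 -0.36769829  0.06200268] [ 0.61460297 -0.21715471  0.07192472] ((567.1668090820312, -291.6553039550781), (88.68505859375, 149.29502868652344), 2.845193386077881)
top [ 0.54816066 -0.26265577  0.11000045] [ 0.57739698 -0.21913908  0.15301299]
[ 0.56507341 -0.23335742  0.13666038] 769
[304.9, 216.9, 71.5, 43.6] 0.96 [ 0.5625 -0.2492  0.1227]
[269.5, 202.1, 140.6, 84.2] 0.57 [ 0.5628 -0.2858  0.0687]
```

View pics/lv.png

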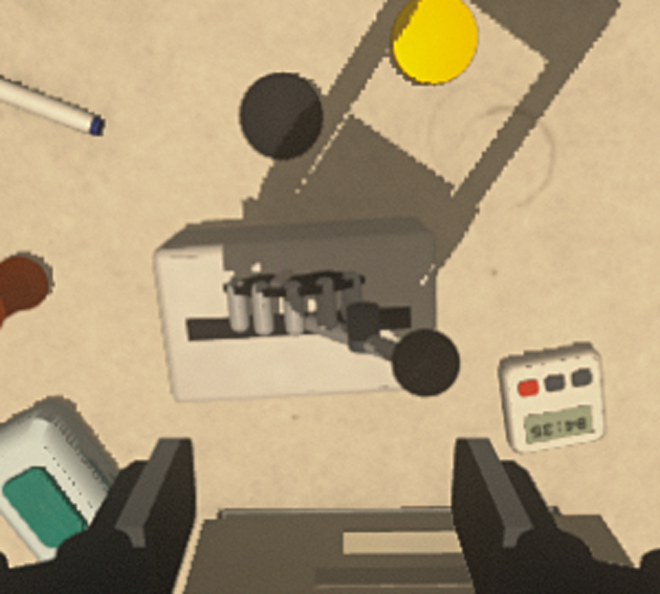

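The lever is at its leftmost notch: the ball is at crop (426,362), which is (0.565, -0.233, 0.137). The toothed quadrant has a small white mark near crop (256,267), right of upright. I'll pinch the ball high, clear of the rod.

Emit:
move_arm([
  {"translation":[-25,46.2,0],"turn":[0,0,-3],"grip":56},
  {"translation":[-25,46.2,40],"turn":[0,0,-3],"grip":56},
  {"translation":[-25,46.2,80],"turn":[0,0,-3],"grip":56},
  {"translation":[-25,46.2,115],"turn":[0,0,-3],"grip":56},
  {"translation":[-25,46.2,135],"turn":[0,0,-3],"grip":56},
  {"translation":[-25,46.2,141],"turn":[0,0,-3],"grip":56},
  {"translation":[-25,46.2,141],"turn":[0,0,-3],"grip":56},
])

```text
time: 41.58
position: [0.5671, -0.2339, 0.1299]
tool_rot: [-0.022, 1.0, -0.0, 0.001]
force: [0.8, -0.6, -0.0]
grip_width: 0.653
grasp_force: 0.0
```

Emit:
move_arm([
  {"translation":[0,0,0],"turn":[0,0,0],"grip":22},
  {"translation":[0,0,0],"turn":[0,0,0],"grip":22},
  {"translation":[0,0,0],"turn":[0,0,0],"grip":22},
  {"translation":[0,0,0],"turn":[0,0,0],"grip":22},
], newtons=25)

```text
time: 42.08
position: [0.5677, -0.2343, 0.1307]
tool_rot: [-0.022, 1.0, -0.001, 0.001]
force: [-0.2, 1.7, 4.7]
grip_width: 0.33
grasp_force: 24.7
```

```bash
python3 - <<'E'
from h import *
st()
o=get_obs();p=np.array(o['position']);R0=R.from_quat(o['tool_rot'])
yp=np.array([-.049,.999,0]);
b=lambda th:.098*(-np.sin(th)*yp+np.array([0,0,np.cos(th)]))
for th0 in(-.6,-.63):
  for th in(-.5,-.4,-.3,-.2,-.1,0,.1,.2,.25): print(th0,th,np.round(R0.inv().apply(b(th)-b(th0))*1000,1).tolist())
E
```

```text
t 42.08 p [ 0.5677 -0.2343  0.1307] ydir 92.5 tilt [ 0.003 -0.001 -1.   ] F [-0.2  1.7  4.7] M [ 0.11 -0.02 -0.01] g 28.2 24.7 q [-0.51  0.29  1.72  0.    1.13 -2.12]
-0.6 -0.5 [-0.1, -8.4, -5.1]
-0.6 -0.4 [-0.1, -17.2, -9.4]
-0.6 -0.3 [-0.2, -26.4, -12.7]
-0.6 -0.2 [-0.2, -35.9, -15.1]
-0.6 -0.1 [-0.3, -45.6, -16.6]
-0.6 0 [-0.3, -55.4, -17.1]
-0.6 0.1 [-0.4, -65.2, -16.5]
-0.6 0.2 [-0.4, -74.8, -15.1]
-0.6 0.25 [-0.5, -79.6, -14.0]
-0.63 -0.5 [-0.1, -10.8, -6.8]
-0.63 -0.4 [-0.1, -19.6, -11.1]
-0.63 -0.3 [-0.2, -28.8, -14.4]
-0.63 -0.2 [-0.2, -38.3, -16.8]
-0.63 -0.1 [-0.3, -48.0, -18.3]
-0.63 0 [-0.4, -57.8, -18.7]
-0.63 0.1 [-0.4, -67.6, -18.2]
-0.63 0.2 [-0.5, -77.2, -16.8]
-0.63 0.25 [-0.5, -82.0, -15.7]
```

Emit:
move_arm([
  {"translation":[0,-9,-5.5],"turn":[0,0,0],"grip":22},
  {"translation":[0,-18,-10],"turn":[0,0,0],"grip":22},
  {"translation":[0,-27.5,-13.5],"turn":[0,0,0],"grip":22},
  {"translation":[0,-37,-16],"turn":[0,0,0],"grip":22},
  {"translation":[0,-47,-17.5],"turn":[0,0,0],"grip":22},
  {"translation":[0,-57,-18],"turn":[0,0,0],"grip":22},
  {"translation":[0,-67,-17.5],"turn":[0,0,0],"grip":22},
  {"translation":[0,-76,-16],"turn":[0,0,0],"grip":22},
])

```text
time: 43.08
position: [0.5708, -0.3078, 0.1449]
tool_rot: [-0.022, 1.0, 0.002, 0.001]
force: [1.0, 2.8, 7.5]
grip_width: 0.327
grasp_force: 27.0
```

Emit:
move_arm([
  {"translation":[0,0,0],"turn":[0,0,0],"grip":22},
  {"translation":[0,0,0],"turn":[0,0,0],"grip":22},
])

```text
time: 43.32
position: [0.5708, -0.3093, 0.145]
tool_rot: [-0.022, 1.0, 0.0, 0.001]
force: [5.3, 1.8, 0.7]
grip_width: 0.329
grasp_force: 26.3
```

```bash
python3 -c "
from h import *
st()"
```

```text
t 43.33 p [ 0.5708 -0.3093  0.145 ] ydir 92.5 tilt [ 0.002  0.001 -1.   ] F [5.3 1.8 0.7] M [ 0.64 -0.78 -0.07] g 28.1 26.3 q [-0.61  0.35  1.62  0.    1.17 -2.22]
```

Emit:
move_arm([
  {"translation":[0,0,0],"turn":[0,0,0],"grip":40},
  {"translation":[0,0,0],"turn":[0,0,0],"grip":56},
  {"translation":[0,0,0],"turn":[0,0,0],"grip":56},
  {"translation":[0,0,-40],"turn":[0,0,0],"grip":56},
  {"translation":[0,0,-90],"turn":[0,0,0],"grip":56},
  {"translation":[30,20,-125],"turn":[0,0,0],"grip":56},
  {"translation":[30,20,-125],"turn":[0,0,0],"grip":56},
  {"translation":[30,20,-125],"turn":[0,0,0],"grip":56},
])

```text
time: 44.32
position: [0.5387, -0.2912, 0.2693]
tool_rot: [-0.022, 1.0, 0.0, -0.0]
force: [0.5, -0.5, 0.1]
grip_width: 0.652
grasp_force: 0.0
```

```bash
python3 - <<'E'
from h import *
from scipy.optimize import least_squares as L
st()
c=cam('wrist','pics/lv1.png');P=cloud(c).reshape(-1,3)
f=c['frame']; cv2.imwrite('pics/lvb.png',cv2.resize(f[60:330,130:430][:,:,::-1],None,fx=2.2,fy=2.2,interpolation=cv2.INTER_CUBIC))
B=P[(P[:,0]>.5)&(P[:,0]<.65)&(P[:,1]>-.4)&(P[:,1]<-.17)&(P[:,2]>.145)&(P[:,2]<.18)]
x=L(lambda x:np.linalg.norm(B-x,axis=1)-.015,B.mean(0)-[0,0,.015],loss='soft_l1',f_scale=.002).x
print('ball',x,len(B),'theta',np.arcsin((-.291-x[1])/.098))
c=cam('scene','pics/fin.png')
E
python3 cups.py scene | grep -v '0\.[49][0-9]* *\]'
```

```text
t 44.33 p [ 0.5387 -0.2912  0.2693] ydir 92.5 tilt [-0.001  0.    -1.   ] F [ 0.5 -0.5  0.1] M [-0.01 -0.   -0.01] g 55.7 0.0 q [-0.61  0.16  1.6  -0.    1.37 -2.22]
ball [ 0.56901586 -0.3082883   0.15413181] 837 theta 0.17733929809649585
t 44.42 p [ 0.5384 -0.291   0.2677] ydir 92.5 tilt [-0.003  0.002 -1.   ] F [ 0.3 -0.  -0.6] M [0.02 0.03 0.  ] g 56.0 0.0 q [-0.61  0.16  1.61 -0.    1.38 -2.22]
```

View pics/lvb.png

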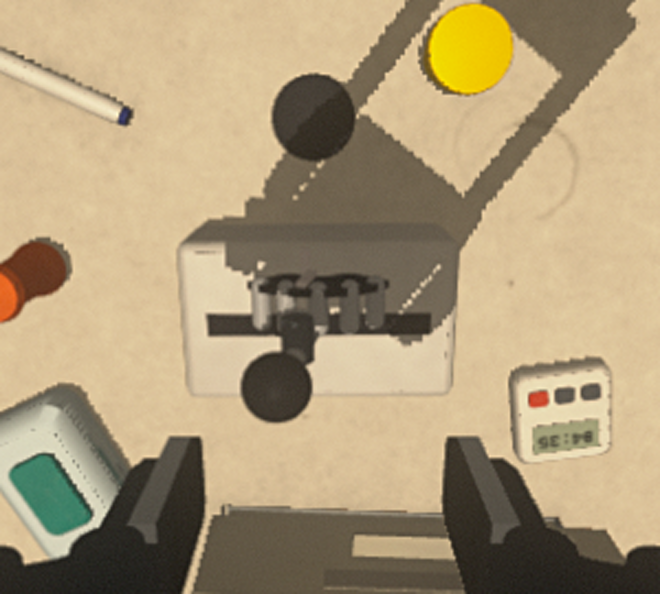

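The lever now stands right of upright at about 0.18–0.2 rad: the ball is at crop (276,386) and the timer is untouched. One last overall look.

```bash
python3 -c "
import cv2
a=cv2.imread('pics/fin.png')[120:390,120:430];cv2.imwrite('pics/finc.png',cv2.resize(a,None,fx=2.2,fy=2.2,interpolation=cv2.INTER_CUBIC))"
```

```text
(no output)
```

View pics/finc.png

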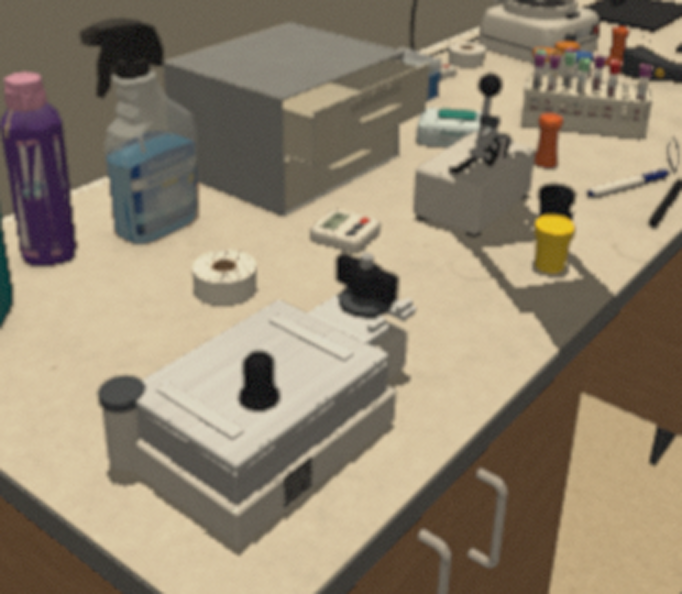

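The cover is shut (knob at crop (258,378)), the nut is tight, and the lever has moved over (ball at (490,85)). No orange cups are left on the bench, and the roll and timer are where they were.

```bash
python3 -c "
from bench import *
print(job_done())"
```

```text
the job is handed in; nothing more can be done
None
```

The job is handed in: both orange-lidded cups (the only two I found) stand upright in the tub, the cover is shut, the left-hand nut is tight, and the lever is let go in the white-marked notch; the hand-in gave no verdict.

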